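Drive the hinge pin out into a catch tray

TASK

Set the catch tray on the bench close against the hinge, squarely below the end of the hole where the pin's head shows. Then draw the punch out of its holder, take it by the handle, and with it drive the pin from its plain end right out of the hinge so that it drops into the tray: it must not land on the bench, and the gripper must not touch the pin. Finally lay the punch flat on the bench, clear of the hinge, tray and holder, with the tray and the caught pin left where they are and the other things on the bench undisturbed.

Things in the scene. Friction and masses are not known exactly. Their poses are not given: they have to be found in the camera images.
- hinge: steel hinge block fixed to the bench, origin under its centre; 40 mm along x, 46 along y, 76 high, flat x faces. A 14 mm through-hole runs along x, 52 mm up at y = 0. Foot (10 mm high, bolts to 16) reaches y = +-59 mm; door-arm stub reaches y = +79 mm, 40 to 76 mm up, |x| under 18 mm. A spring plunger holds the pin by friction: driving takes about 3 to 10 N
- hinge_in (a point): centre of the hole's mouth on the hinge's -x face, 52 mm up, where the pin's plain end is (sunk 5 to 8 mm) and the punch goes in; its x axis points along the hole in the driving direction
- hinge_out (a point): centre of the hole's mouth on the +x face, 52 mm up, where the pin's head shows and the pin comes out; same axes as the hinge
- pin: steel headed pin, 50 g: shank 12 mm diameter, 36 mm long; head 18 mm diameter, 5 mm thick. Origin on its axis at the underside of the head; x along the axis, head at +x, plain end at x = -36 mm. It starts in the hinge hole, head 1 to 4 mm clear of the hinge's +x face, about 1 mm below the hole's centre line; it comes out only towards the head
- punch: steel pin punch, about 120 g: square handle 18 x 18 x 75 mm centred on the origin, then a round shank 9 mm diameter, 70 mm long towards +x. Starts level in the holder, axis 21 mm up, tip pointing along the holder's +x, the last 40 to 50 mm of shank sticking out. Centre of mass 5 to 20 mm from the origin towards the tip. Lying on the bench its axis is 9 mm up
- punch_tip (a point): centre of the punch's flat tip, 107.5 mm from the handle's centre along the punch's +x
- holder: grey tunnel-shaped punch holder fixed to the bench, 112 mm along x, 52 mm wide, 44 mm high, origin under its centre. Only opening: the mouth at x = +56 mm (floor 12 mm up, 28 mm wide, 24 mm high). The punch comes out along the holder's +x; after 105 mm the handle is clear
- tray: loose open aluminium tray, 110 mm along x, 62 mm wide along y, 24 mm high, walls and floor 4 mm, 160 g. Origin at the centre of its underside. Can be gripped across its 62 mm width from above. Set close against the hinge its long side runs along the hole's line
- flange: bystander: steel blank flange, disc 75 mm across, 12 mm high, origin at its underside's centre
- jar: bystander: small white jar 48 mm across, 60 mm high, origin at its underside's centre
- collar: bystander: aluminium ring 60 mm across, 16 mm high, origin at its underside's centre

How it is judged:
On the way, in this order (a step that is already met when the one before it is completed fails the run):
1. the tray stands on the bench, released, below the head end of the hole (its centre 20 to 105 mm beyond the hinge's face and within 30 mm sideways) (x of tray in the frame of hinge between 0.04 and 0.125 m and y of tray in the frame of hinge between -0.03 and 0.03 m and height (world z) of tray below 0.006 m and angle between tray's own z axis and vertical below 0.1 rad and contact force between the fingers and tray below 0.1 N), for 0.2 s.
2. the punch's tip is inside the hole and has driven the pin at least 11 mm (x of punch_tip in the frame of hinge above -0.008 m and y of punch_tip in the frame of hinge between -0.008 and 0.008 m and z of punch_tip in the frame of hinge between 0.044 and 0.06 m and x of pin in the frame of hinge above 0.035 m), for 0.02 s.
3. the pin has dropped into the tray (x of pin in the frame of tray between -0.055 and 0.055 m and y of pin in the frame of tray between -0.031 and 0.031 m and z of pin in the frame of tray below 0.03 m and contact force between pin and tray above 0.1 N), for 0.2 s.
At the end, for the whole second after the job is handed in: The pin lies at rest in the tray; the tray stands level on the bench below the head end of the hole (its centre 20 to 105 mm beyond the hinge's face, within 30 mm sideways); the punch lies flat (within 8 degrees) and at rest on the bench, touching neither hinge, tray nor holder (all of step 3 and x of tray in the frame of hinge between 0.04 and 0.125 m and y of tray in the frame of hinge between -0.03 and 0.03 m and height (world z) of tray below 0.006 m and angle between tray's own z axis and vertical below 0.1 rad and linear speed of each of pin, punch below 0.03 m/s and linear speed of tray below 0.02 m/s and height (world z) of punch below 0.0125 m and angle between punch's own x axis and vertical between 1.42 and 1.72 rad and contact force between punch and hinge below 0.05 N and contact force between punch and tray below 0.05 N and contact force between punch and holder below 0.05 N).
It fails at once if the pin lands on the bench outside the tray (height (world z) of pin below 0.02 m and (x of pin in the frame of tray above 0.058 m or x of pin in the frame of tray below -0.058 m or y of pin in the frame of tray above 0.034 m or y of pin in the frame of tray below -0.034 m)).
It fails at once if the gripper touches the pin (contact force between any of the fingers, the arm and pin above 0.3 N).
It fails at once if the flange is moved by more than 30 mm or tipped (distance of flange from where it was at the start of the episode above 0.03 m or angle between flange's own z axis and vertical above 0.5 rad).
It fails at once if the jar is moved by more than 30 mm or tipped (distance of jar from where it was at the start of the episode above 0.03 m or angle between jar's own z axis and vertical above 0.5 rad).
It fails at once if the collar is moved by more than 30 mm or tipped (distance of collar from where it was at the start of the episode above 0.03 m or angle between collar's own z axis and vertical above 0.5 rad).
It also fails if it takes over 67 s, if anything falls off the work surface, if the arm or the gripper's body presses on something with over 40 N, if the wrist force passes 120 N, or if a joint passes its speed limit or range.

ROBOT

A 7-joint arm with a two-finger parallel gripper is mounted at the origin on the work surface. World frame = base frame: x ahead of the robot, y to its left, z up, the work surface at z = 0. Lengths are in m, angles in rad, forces in N, time in s.
With the tool pointing down it reaches from about 0.4 to 0.9 m from the base axis. Payload 5.6 kg.
Tool frame: the origin (TCP) lies between the finger pads; the fingertips stand 19 mm ahead of it and the grasp point (between the pads) is the TCP; z points along the fingers, y is the direction in which the jaws open and shut (so a half turn about z gives the same grasp; the last joint's range is limited). The gripper opens to 92 mm and grips with 3 to 60 N. Pads are 20 mm wide; open, the fingers measure 128 mm over their backs; the gripper's body (75 mm by 189 mm) begins 69 mm behind the grasp point.
Start: joints at [1.132, 0.468, -0.012, 1.603, 0.006, 1.071, -0.056], TCP at [0.251, -0.6, 0.234] pointing down, gripper open.
Joint ranges: [-2.53, 2.53], [-0.31, 2.02], [-1.57, 1.55], [0.28, 2.44], [-1.29, 4.43], [0.15, 1.84], [-2.92, 2.92]. Speed limits (rad/s): [2.57, 2.57, 3.14, 3.14, 3.14, 3.14, 3.14].

INTERFACE

Orientations are given as [roll, pitch, yaw] about the fixed x, y, z axes, in that order (R = Rz(yaw) Ry(pitch) Rx(roll)).
In Python, from bench import observe, camera, job_done gives the robot as it stands. The module is installed in compiled form; this text tells all that it offers.
- The arm moves only by the tool arm_command, never from a script. Its arguments are lists of equal length, an entry for each row: "fingers": the finger opening in m, from 0 to 0.0919; "dp": the shift along the tool's x, y, z in m, a list of three; "spin": the turn about the tool's z in rad. In form: {"fingers": [fingers, ...], "dp": [[tx, ty, tz], ...], "spin": [spin, ...]}. A call has 1 to 10 rows; each row shifts and turns the pose as measured when the row begins, along the tool's axes as they then stand; what a row does not reach is not made up. A row lasts 1/12 s, in which the tool goes at most 41.7 mm and 7.16 degrees, less where a joint would pass 70% of its speed; a pose out of reach is approached as far as the arm can. A call with a gripper value outside its range is refused whole. The fingers move at their own pace and stop on an object; "newtons" is the grip in N (left out, the last holds). Time passes only in rows, so rows that do not move let the fingers close. It gives the time, the measured TCP pose, the force and the opening at its end, in the units of the state.
- observe(): the state, without advancing time (a new reading comes with each control period).
- camera(name): name is "scene" or "top" or "wrist"; returns a dict with "color" (480x640x3 uint8, blue, green, red), "range_z" (480x640 float32, m along the optical axis (not along the pixel's ray), 0 where there is no reading), "fx", "fy", "cx", "cy" (pixels), "R" (3x3) and "t" (3): a world point X has camera coordinates R X + t. Camera axes: x right, y down, z forward; pixel columns grow to the right and rows downward; lengths in m; the calibration is good to about 2 mm. A picture is of the moment at which its call begins.
- job_done(): hands the job in, once; it reports no verdict.
The state is a dict: "t": time; "joint_pos": joint angles; "dq": joint speeds; "joint_efforts": joint torques, N m; "eef_pos": TCP position; "tool_rot": TCP orientation; "contact_force": force on the tool from outside, world axes, zero at the start; "moment": the same for the moment, N m; "opening": finger opening in m.
Only numpy, scipy, OpenCV 4.12 (cv2) and the standard library are available. Lean on these libraries where they do the work, as an engineer would, in place of code of your own. Each camera call takes 0.05 s, during which the arm holds its last target.

## Working session

There is one attempt and no reset: what is moved stays moved. The work goes in short steps, Python scripts to look and compute and a tool call to move; the robot and the scene stay as the last step left them, time stands still between calls to the robot, and variables do not carry over. Pictures are saved under pics/ and viewed, and the job is handed in when it is done.

Besides the shell and the picture viewer there is one more tool, called as a command line: name --pt "numbers of a row" for each row, then --argument value for the rest. arm_command: Moves the arm, as the interface text tells. Its arguments: {"type":"object","properties":{"fingers":{"type":"array","items":{"type":"number"}},"dp":{"type":"array","items":{"type":"array","items":{"type":"number"}}},"spin":{"type":"array","items":{"type":"number"}},"newtons":{"type":"number"}},"required":["fingers","dp","spin"]}

```bash
mkdir -p pics; python3 - <<'E'
from bench import observe,camera
import cv2,numpy as np
s=observe();print(s)
for n in ("scene","top","wrist"):
    c=camera(n);cv2.imwrite(f"pics/{n}0.png",c["color"]);print(n,c["fx"],c["fy"],c["cx"],c["cy"],c["R"],c["t"]); np.savez(f"{n}0.npz",**c)
E
```

```text
{'t': 0.0, 'joint_pos': array([ 1.13198689,  0.46836112, -0.01160616,  1.60360618,  0.00600992,
        1.07139258, -0.05628916]), 'dq': array([-1.73551739e-04, -1.04950292e-03, -6.63898660e-04, -4.01839374e-05,
       -8.36333607e-04,  1.01244513e-03, -2.84856890e-05]), 'joint_efforts': array([-1.38333407e-04, -5.20564306e+01, -1.26768104e-02, -2.43740040e+01,
       -5.65798790e-02,  1.73801748e-02,  1.64776184e-04]), 'eef_pos': array([ 0.25033943, -0.59927271,  0.23265796]), 'tool_rot': array([-3.13986460e+00,  1.29128591e-04,  3.95764075e-01]), 'contact_force': array([-0.96619601,  0.40981846,  0.12160285]), 'moment': array([ 0.03473656, -0.01717238, -0.00108999]), 'opening': 0.0919057770205632}
scene 469.70584559369433 469.70584559369433 326.74385320611555 241.01116861131234 [[-0.814776    0.57935386  0.02211752]
 [ 0.38563338  0.57003343 -0.72549899]
 [-0.43292836 -0.58258991 -0.68786774]] [ 0.46919706 -0.17252439  1.13893015]
top 622.6707262682053 622.6707262682053 318.06931869948215 237.82452108376557 [[-0.02205085 -0.99933443 -0.02905942]
 [-0.99242288  0.02539409 -0.12021637]
 [ 0.1208743   0.02618836 -0.99232231]] [0.04100025 0.57095963 1.04332504]
wrist 378.6151233264958 378.6151233264958 316.19784313067044 240.3640035165418 [[ 3.87475701e-01 -9.21879804e-01 -4.55343809e-04]
 [-8.81089593e-01 -3.70476359e-01  2.93987068e-01]
 [-2.71189435e-01 -1.13511646e-01 -9.55809289e-01]] [-0.64888005 -0.03415242  0.39172638]
```

View pics/scene0.png

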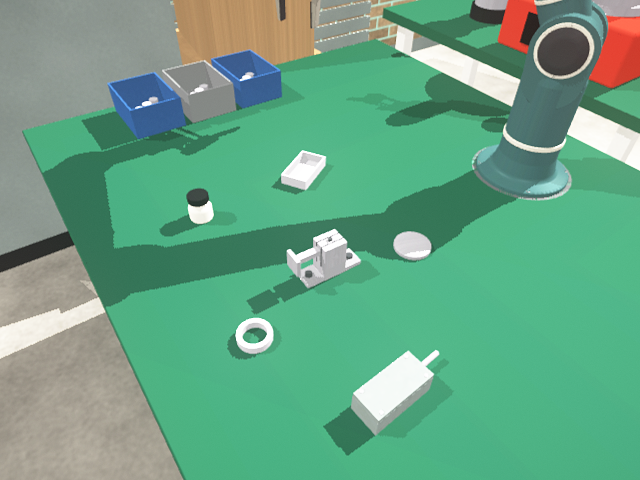

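View pics/top0.png

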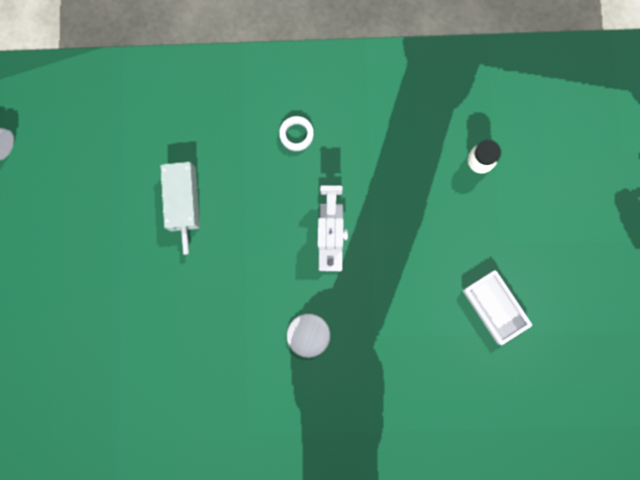

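View pics/wrist0.png

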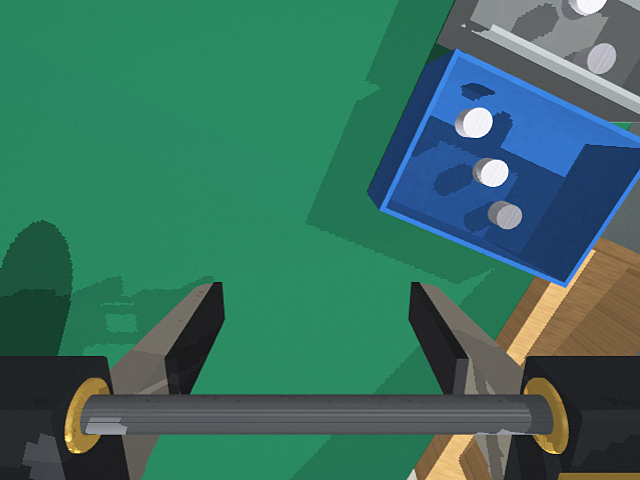

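The scene view shows the hinge at about (330,258), tray (303,170), holder with punch (395,390), jar (200,206), collar (255,335) and flange (412,246). In the top view the pin head shows at (346,235), so the driving direction is to the right (world -y). The stub points up (+x). The punch shank points down, with its tip at (186,252).

```bash
cat > h.py <<'E'
import numpy as np,cv2
def cloud(c):
    z=c["range_z"]; v,u=np.mgrid[:480,:640]
    P=np.stack([(u-c["cx"])/c["fx"]*z,(v-c["cy"])/c["fy"]*z,z],-1)
    W=(P-c["t"])@c["R"]; W[z==0]=np.nan
    return W
def ray(c,u,v,h):
    d=np.array([(u-c["cx"])/c["fx"],(v-c["cy"])/c["fy"],1.])@c["R"]
    o=-c["R"].T@c["t"]; return o+d*(h-o[2])/d[2]
def load(f): return dict(np.load(f))
E
python3 - <<'E'
from h import *
c=load("top0.npz");W=cloud(c)
print("table z",np.nanmedian(W[300:400,200:280,2]))
m=((W[...,2]>0.006)&(W[...,2]<0.3)).astype(np.uint8)
n,l,st,ce=cv2.connectedComponentsWithStats(m)
for i in range(1,n):
    if st[i,4]<30: continue
    p=W[l==i]; zt=np.nanpercentile(p[:,2],98)
    r=cv2.minAreaRect(p[:,:2].astype(np.float32))
    top=p[p[:,2]>zt-0.006]; rt=cv2.minAreaRect(top[:,:2].astype(np.float32))
    print(i,st[i],"ztop %.4f"%zt,"all",np.round(r[0],4),np.round(r[1],4),round(r[2],1),"top",np.round(rt[0],4),np.round(rt[1],4),round(rt[2],1))
c2=load("scene0.npz");W2=cloud(c2);print("scene table",np.nanmedian(W2[280:320,450:500,2]))
E
```

```text
table z 0.0003396043847012216
215 [280 116  33  34 498] ztop 0.0198 all [0.7668 0.0629] [0.059  0.0591] 40.1 top [0.767  0.0626] [0.059  0.0582] 41.3
251 [  0 128  14  32 331] ztop 0.0493 all [0.7609 0.5893] [0.0163 0.0606] 83.2 top [0.7702 0.585 ] [0.0197 0.0079] 0.2
282 [468 139  34  33 782] ztop 0.0633 all [ 0.7082 -0.266 ] [0.0453 0.0447] 84.9 top [ 0.7096 -0.2673] [0.0409 0.0429] 43.5
325 [ 161  162   39   93 2365] ztop 0.0485 all [0.6377 0.2678] [0.1712 0.0606] 8.7 top [0.6538 0.2706] [0.1126 0.0528] 4.0
372 [ 319  185   29   86 1805] ztop 0.0798 all [0.5862 0.0007] [0.0482 0.1385] 86.3 top [0.6049 0.0047] [0.0385 0.1023] 88.5
550 [464 271  68  73 860] ztop 0.0273 all [ 0.4462 -0.2787] [0.1109 0.0637] 30.9 top [ 0.4464 -0.2786] [0.1103 0.0636] 30.8
688 [ 288  314   43   43 1422] ztop 0.0159 all [0.4051 0.0484] [0.0736 0.0722] 5.0 top [0.4046 0.0492] [0.0724 0.0705] 11.3
scene table -0.0006720867875585
```

```bash
python3 - <<'E'
from h import *
c=load("top0.npz")
im=c["color"]
a=cv2.resize(im[170:290,280:380],None,fx=6,fy=6,interpolation=cv2.INTER_NEAREST)
b=cv2.resize(im[150:270,140:220],None,fx=5,fy=5,interpolation=cv2.INTER_NEAREST)
cv2.imwrite("pics/zoom_h.png",a[:600]);cv2.imwrite("pics/zoom_p.png",b)
E
```

```text
(no output)
```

View pics/zoom_h.png

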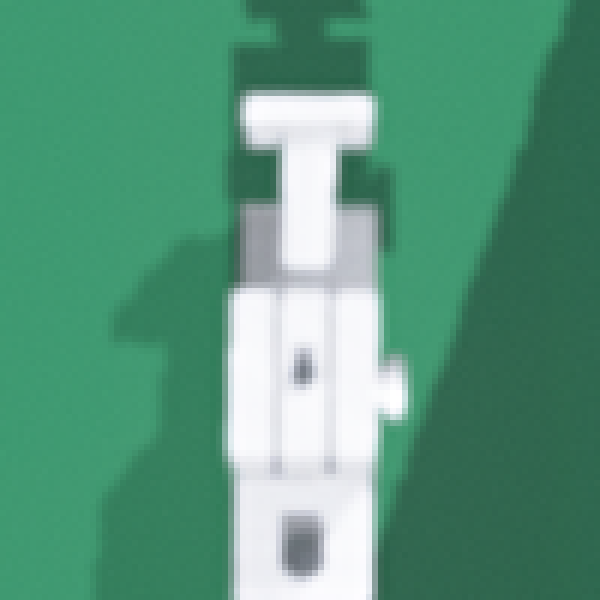

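View pics/zoom_p.png

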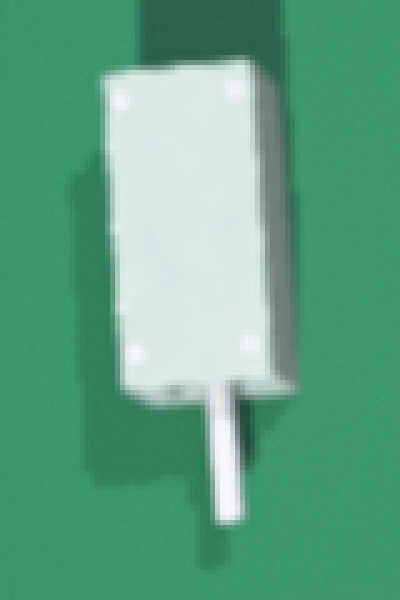

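```bash
python3 - <<'E'
from h import *
c=load("top0.npz")
print("cam",-c["R"].T@c["t"])
f=lambda zx,zy,h:np.round(ray(c,280+(zx-2.5)/6,170+(zy-2.5)/6,h),4)
for n,zx,zy,h in [("TL",230,287,.076),("TR",381,287,.076),("BL",227,466,.076),("BR",377,471,.076),("stub T l",241,93,.076),("stub T r",376,93,.076),("stub bot l",242,145,.076),("stub botr",376,145,.076),("bolt",302,545,.016),("headtop",407,388,.060),("footBL",232,600,.010),("footBR",374,600,.010)]:
    print(n,f(zx,zy,h))
g=lambda zx,zy,h:np.round(ray(c,140+(zx-2)/5,150+(zy-2)/5,h),4)
for n,zx,zy,h in [("h TL",103,75,.044),("TR",250,60,.044),("BL",122,388,.044),("BR",270,377,.044),("tip",230,522,.0255),("shank at mouth",218,395,.0255)]:
    print(n,g(zx,zy,h))
# scene check of hinge, tray
c2=load("scene0.npz");W=cloud(c2)
m=((W[...,2]>0.006)&(W[...,2]<0.3)&(W[...,0]>.3)&(W[...,0]<.9)&(abs(W[...,1])<.4)).astype(np.uint8)
n,l,st,ce=cv2.connectedComponentsWithStats(m)
for i in range(1,n):
    if st[i,4]<60: continue
    p=W[l==i]; zt=np.nanpercentile(p[:,2],98)
    top=p[p[:,2]>zt-0.007]; rt=cv2.minAreaRect(top[:,:2].astype(np.float32))
    print(i,st[i],"ztop %.4f"%zt,"top",np.round(rt[0],4),np.round(rt[1],4),round(rt[2],1))
im=c2["color"];cv2.imwrite("pics/zs.png",cv2.resize(im[215:300,270:370],None,fx=6,fy=6,interpolation=cv2.INTER_CUBIC))
E
```

```text
cam [ 4.41426305e-01 -8.49006140e-04  1.10514486e+00]
TL [0.6012 0.0258 0.076 ]
TR [ 0.6    -0.0162  0.076 ]
BL [0.551  0.0277 0.076 ]
BR [ 0.5486 -0.0137  0.076 ]
stub T l [0.6561 0.0215 0.076 ]
stub T r [ 0.655  -0.0163  0.076 ]
stub bot l [0.6413 0.0216 0.076 ]
stub botr [ 0.6402 -0.0159  0.076 ]
bolt [0.5337 0.008  0.016 ]
headtop [ 0.5736 -0.023   0.06  ]
footBL [0.5185 0.029  0.01  ]
footBR [ 0.5175 -0.0127  0.01  ]
h TL [0.7072 0.3015 0.044 ]
TR [0.7111 0.2495 0.044 ]
BL [0.5961 0.2939 0.044 ]
BR [0.5986 0.2422 0.044 ]
tip [0.5503 0.2605 0.0255]
shank at mouth [0.5954 0.2649 0.0255]
1 [281 151  44  37 626] ztop 0.0244 top [ 0.4462 -0.2769] [0.1153 0.0651] 29.5
3 [186 189  27  34 703] ztop 0.0606 top [ 0.7099 -0.2655] [0.0418 0.0439] 6.4
4 [ 286  230   75   57 2174] ztop 0.0768 top [0.6045 0.0044] [0.0433 0.1043] 85.3
5 [393 232  38  27 766] ztop 0.0131 top [0.4049 0.0502] [0.0727 0.0736] 23.8
6 [235 319  38  34 627] ztop 0.0173 top [0.7673 0.0645] [0.0597 0.0584] 48.6
7 [ 351  351   88   83 3609] ztop 0.0455 top [0.6536 0.2719] [0.1139 0.0529] 3.7
```

View pics/zs.png

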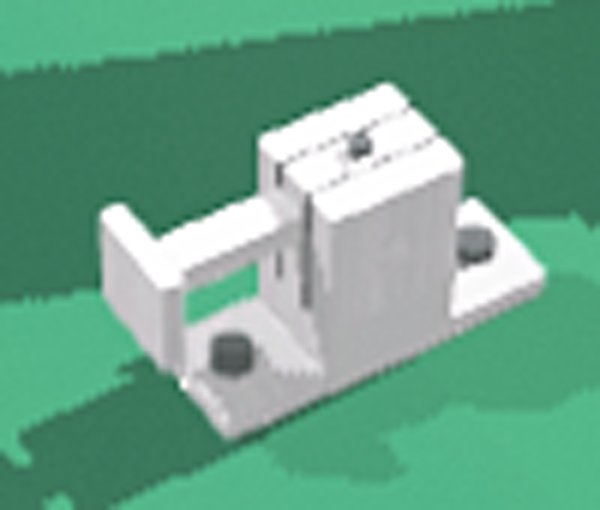

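```bash
cat > plan.py <<'E'
# usage: plan.py x y z [yaw]  -> tool-frame deltas
import sys,numpy as np
from bench import observe
s=observe();p=s["eef_pos"];yaw=s["tool_rot"][2]
a=[float(v) for v in sys.argv[1:]]
def pl(t,yw=None):
    d=np.array(t)-p;c,sn=np.cos(yaw),np.sin(yaw)
    o=[d[0]*c+d[1]*sn,d[0]*sn-d[1]*c,-d[2]]
    print("t %.2f"%s["t"],"pose",np.round(p,4),np.round(s["tool_rot"],4),"F",np.round(s["contact_force"],2),"op %.4f"%s["opening"])
    print("tool delta",np.round(o,4),"len %.4f"%np.linalg.norm(o))
    if yw is not None:
        print("spin first/last", round(float((yaw-yw+np.pi)%(2*np.pi)-np.pi),4))
pl(a[:3],a[3] if len(a)>3 else None)
E
python3 plan.py 0.4463 -0.278 0.15 0.53
```

```text
t 0.15 pose [ 0.2504 -0.5994  0.2329] [-3.1402e+00  1.0000e-04  3.9580e-01] F [ 1.01 -0.4   0.4 ] op 0.0919
tool delta [ 0.3046 -0.221   0.0829] len 0.3854
spin first/last -0.1342
```

arm_command --fingers '[0.0919, 0.0919, 0.0919, 0.0919, 0.0919, 0.0919, 0.0919, 0.0919, 0.0919, 0.0919]' --pt "0.03 -0.022 0.008" --pt "0.03 -0.022 0.008" --pt "0.03 -0.022 0.008" --pt "0.03 -0.022 0.008" --pt "0.03 -0.022 0.008" --pt "0.03 -0.022 0.008" --pt "0.03 -0.022 0.008" --pt "0.03 -0.022 0.008" --pt "0.03 -0.022 0.008" --pt "0.03 -0.022 0.008" --spin '[0, 0, 0, 0, 0, 0, 0, 0, 0, 0]'

```text
t: 0.98
eef_pos: [0.4431, -0.2788, 0.1473]
tool_rot: [3.138, 0.006, 0.375]
contact_force: [1.0, -0.6, 0.2]
opening: 0.0919
```

arm_command --fingers '[0.0919, 0.0919]' --pt "0 0 0" --pt "0 0 0" --spin '[-0.12, 0]'

```text
t: 1.15
eef_pos: [0.4475, -0.2681, 0.1454]
tool_rot: [-3.14, 0.004, 0.513]
contact_force: [-0.2, -0.7, 0.3]
opening: 0.0922
```

```bash
python3 plan.py 0.4463 -0.278 0.15 0.53; python3 - <<'E'
from bench import camera
import cv2,numpy as np
c=camera("wrist");cv2.imwrite("pics/w1.png",c["color"]);np.savez("w1.npz",**c)
E
```

```text
t 1.15 pose [ 0.4475 -0.2681  0.1454] [-3.1395  0.0043  0.5128] F [-0.17 -0.74  0.26] op 0.0922
tool delta [-0.0059  0.0081 -0.0046] len 0.0110
spin first/last -0.0172
```

View pics/w1.png

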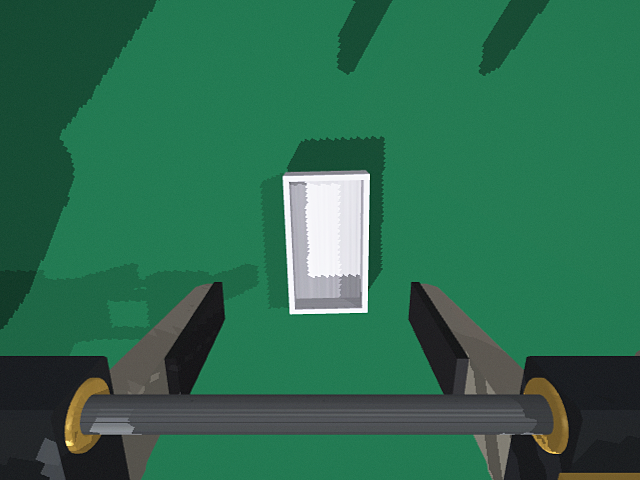

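The wrist picture shows the tray with rim corners at (283,173), (370,172), (368,313), (290,314).

```bash
python3 - <<'E'
from h import *
c=load("w1.npz")
P=np.array([ray(c,u,v,.024) for u,v in [(283,173),(370,172),(368,313),(290,314)]])
print(P.round(4),P.mean(0).round(4)); 
for a,b in [(0,3),(1,2)]:
  d=P[a]-P[b];print(np.linalg.norm(d),np.arctan2(d[1],d[0]))
print(np.linalg.norm(P[0]-P[1]),np.linalg.norm(P[2]-P[3]))
E
python3 plan.py 0.4463 -0.278 0.026 0.53
```

```text
[[ 0.4791 -0.2223  0.024 ]
 [ 0.5103 -0.276   0.024 ]
 [ 0.4142 -0.334   0.024 ]
 [ 0.3826 -0.28    0.024 ]] [ 0.4465 -0.2781  0.024 ]
0.1123597600417139 0.5388877163670046
0.11215878058259023 0.5430429874478119
0.06210654265368725 0.06257040667294751
t 1.20 pose [ 0.4477 -0.2675  0.1454] [-3.1388  0.0033  0.5081] F [-0.45  1.5  -1.11] op 0.0918
tool delta [-0.0064  0.0085  0.1194] len 0.1198
spin first/last -0.0219
```

arm_command --fingers '[0.0919, 0.0919, 0.0919, 0.0919, 0.0919]' --pt "-0.006 0.009 0" --pt "0 0 0.03" --pt "0 0 0.03" --pt "0 0 0.03" --pt "0 0 0.01" --spin '[-0.03, 0, 0, 0, 0]'

```text
t: 1.62
eef_pos: [0.4476, -0.2872, 0.0469]
tool_rot: [3.132, -0.0, 0.515]
contact_force: [-1.1, 0.1, -0.5]
opening: 0.0919
```

```bash
python3 plan.py 0.4465 -0.278 0.025 0.54
```

```text
t 1.62 pose [ 0.4476 -0.2872  0.0469] [ 3.1322e+00 -4.0000e-04  5.1480e-01] F [-1.07  0.11 -0.5 ] op 0.0919
tool delta [ 0.0036 -0.0085  0.0219] len 0.0238
spin first/last -0.0252
```

arm_command --fingers '[0.0919, 0.0919, 0.0919]' --pt "0.003 -0.008 0.0" --pt "0 0 0" --pt "0 0 0" --spin '[-0.025, 0, 0]'

```text
t: 1.87
eef_pos: [0.4435, -0.2804, 0.0459]
tool_rot: [3.135, 0.003, 0.533]
contact_force: [1.3, 0.4, 0.2]
opening: 0.0921
```

```bash
python3 plan.py 0.4465 -0.278 0.025 0.54
```

```text
t 1.87 pose [ 0.4435 -0.2804  0.0459] [3.1351e+00 3.0000e-03 5.3290e-01] F [1.32 0.4  0.17] op 0.0921
tool delta [ 0.0038 -0.0006  0.0209] len 0.0212
spin first/last -0.0071
```

arm_command --fingers '[0.0919, 0.0919, 0.05, 0.05, 0.05, 0.05, 0.05]' --pt "0.002 0 0.018" --pt "0 0 0.002" --pt "0 0 0" --pt "0 0 0" --pt "0 0 0" --pt "0 0 0" --pt "0 0 0" --spin '[0, 0, 0, 0, 0, 0, 0]' --newtons 25

```text
t: 2.45
eef_pos: [0.4495, -0.2826, 0.0343]
tool_rot: [3.124, -0.003, 0.53]
contact_force: [0.2, 0.2, -2.6]
opening: 0.0621
```

```bash
python3 plan.py 0.573 -0.076 0.06 1.53
```

```text
t 2.45 pose [ 0.4495 -0.2826  0.0343] [ 3.1236e+00 -3.1000e-03  5.3010e-01] F [ 0.22  0.23 -2.58] op 0.0621
tool delta [ 0.211  -0.1158 -0.0257] len 0.2420
spin first/last -0.9999
```

arm_command --fingers '[0.05, 0.05, 0.05, 0.05, 0.05, 0.05, 0.05, 0.05, 0.05, 0.05]' --pt "0 0 -0.02" --pt "0 0 -0.02" --pt "0 0 -0.01" --pt "0 0 0" --pt "0 0 0" --pt "0 0 0" --pt "0 0 0" --pt "0 0 0" --pt "0 0 0" --pt "0 0 0" --spin '[0, 0, -0.12, -0.12, -0.12, -0.12, -0.12, -0.12, -0.12, -0.12]' --newtons 30

```text
t: 3.28
eef_pos: [0.4476, -0.2822, 0.0885]
tool_rot: [3.13, 0.016, 1.527]
contact_force: [-0.0, 0.1, -3.0]
opening: 0.0613
```

```bash
python3 plan.py 0.573 -0.095 0.07 1.53
```

```text
t 3.28 pose [ 0.4476 -0.2822  0.0885] [3.13   0.0162 1.5269] F [-0.01  0.08 -3.01] op 0.0613
tool delta [0.1925 0.1171 0.0185] len 0.2260
spin first/last -0.0031
```

arm_command --fingers '[0.05, 0.05, 0.05, 0.05, 0.05, 0.05, 0.05, 0.05, 0.05]' --pt "0.027 0.016 0.002" --pt "0.027 0.016 0.002" --pt "0.027 0.016 0.002" --pt "0.027 0.016 0.002" --pt "0.027 0.016 0.002" --pt "0.027 0.016 0.002" --pt "0.02 0.014 0.002" --pt "0 0 0" --pt "0 0 0" --spin '[0, 0, 0, 0, 0, 0, 0, 0, 0]'

```text
t: 4.03
eef_pos: [0.5674, -0.1035, 0.0714]
tool_rot: [3.132, 0.018, 1.521]
contact_force: [-0.2, -0.5, -2.3]
opening: 0.0616
```

```bash
python3 plan.py 0.573 -0.075 0.035 1.53;  python3 - <<'E'
from bench import camera
import cv2,numpy as np
for n in("wrist","top"):
    c=camera(n);cv2.imwrite(f"pics/{n}2.png",c["color"]);np.savez(f"{n}2.npz",**c)
E
```

```text
t 4.03 pose [ 0.5674 -0.1035  0.0714] [3.1316 0.0179 1.5209] F [-0.19 -0.45 -2.26] op 0.0616
tool delta [0.0287 0.0042 0.0364] len 0.0465
spin first/last -0.0091
```

View pics/wrist2.png

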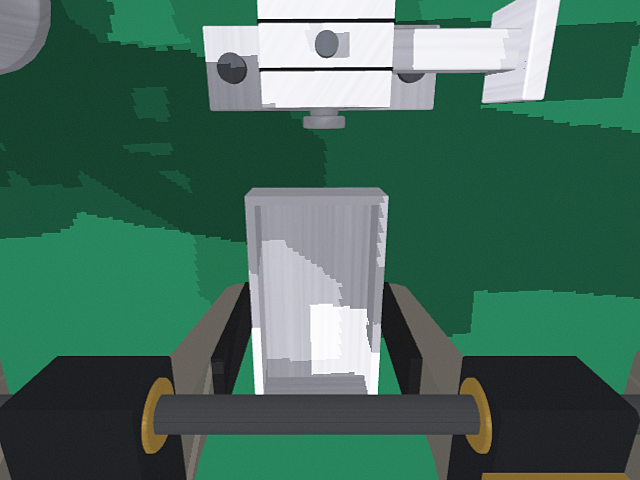

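View pics/top2.png

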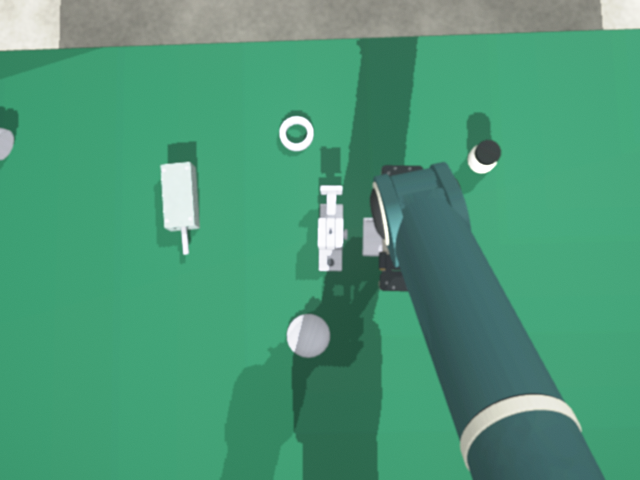

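The wrist view shows the pin head at (324,122), the foot's near edge from (210,110) to (434,109), and the held tray's far rim from (246,190) to (388,190).

```bash
python3 - <<'E'
from h import *
c=load("wrist2.npz")
def q(n,u,v,h): 
    r=ray(c,u,v,h);print(n,r.round(4));return r
a=q("foot -y end",210.5,110,.010 );b=q("foot +y end",434,109,.010)
m=(a+b)/2;d=b-a;print("len",np.linalg.norm(d),"mid",m,"dir",np.arctan2(d[1],d[0]))
q("head l",303,121,.051);q("head r",345.5,121,.051);q("head face",324,128,.042)
e=q("block TL near",260,106,.076);f=q("block TR near",391,106,.076)
q("plunger",326,44,.076)
z=0.0714-.0343+.024
g=q("rim l",246,190,z);h=q("rim r",388,190,z);print(np.linalg.norm(g-h))
e2=(g+h)/2;print(e2)
E
```

```text
foot -y end [ 0.5172 -0.0108  0.01  ]
foot +y end [ 0.635  -0.0159  0.01  ]
len 0.11792870358363461 mid [ 0.57606234 -0.01338135  0.01      ] dir -0.04315833398703347
head l [ 0.5664 -0.0183  0.051 ]
head r [ 0.5847 -0.0191  0.051 ]
head face [ 0.5756 -0.0218  0.042 ]
block TL near [ 0.5518 -0.0121  0.076 ]
block TR near [ 0.5992 -0.0143  0.076 ]
plunger [0.5764 0.0069 0.076 ]
rim l [ 0.5408 -0.045   0.0611]
rim r [ 0.6013 -0.048   0.0611]
0.060581039065942206
[ 0.57105812 -0.04646473  0.0611    ]
```

arm_command --fingers '[0.05, 0.05, 0.05, 0.05, 0.05]' --pt "0 0.002 0.015" --pt "0 0.002 0.014" --pt "0 0 0" --pt "0 0 0" --pt "0 0 0" --spin '[0, 0, 0, 0, 0]'

```text
t: 4.55
eef_pos: [0.5686, -0.1123, 0.0416]
tool_rot: [3.133, 0.022, 1.51]
contact_force: [0.1, -0.4, -2.5]
opening: 0.0615
```

```bash
python3 plan.py 0.573 -0.075 0.035 1.53;  python3 - <<'E'
from bench import camera
import cv2,numpy as np
for n in("wrist",):
    c=camera(n);cv2.imwrite(f"pics/{n}3.png",c["color"]);np.savez(f"{n}3.npz",**c)
E
```

```text
t 4.55 pose [ 0.5686 -0.1123  0.0416] [3.1334 0.0216 1.5102] F [ 0.12 -0.41 -2.54] op 0.0615
tool delta [0.0375 0.0022 0.0066] len 0.0382
spin first/last -0.0198
```

View pics/wrist3.png

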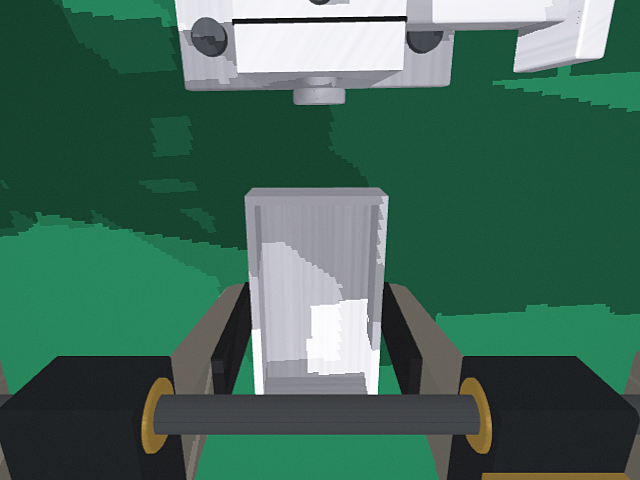

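arm_command --fingers '[0.05, 0.05, 0.05, 0.05, 0.05]' --pt "0.018 0.001 0" --pt "0.018 0.001 0" --pt "0 0 0" --pt "0 0 0" --pt "0 0 0.003" --spin '[-0.02, 0, 0, 0, 0]'

```text
t: 5.02
eef_pos: [0.5737, -0.0793, 0.0407]
tool_rot: [3.129, 0.024, 1.527]
contact_force: [0.0, -0.8, -1.6]
opening: 0.0618
```

```bash
python3 plan.py 0.573 -0.075 0.034 1.53
```

```text
t 5.02 pose [ 0.5737 -0.0793  0.0407] [3.1295 0.0241 1.5266] F [ 0.   -0.82 -1.61] op 0.0618
tool delta [ 0.0043 -0.0009  0.0067] len 0.0080
spin first/last -0.0034
```

arm_command --fingers '[0.05, 0.05, 0.05, 0.05]' --pt "0.003 0 0.003" --pt "0.001 0 0.004" --pt "0 0 0.002" --pt "0 0 0" --spin '[0, 0, 0, 0]'

```text
t: 5.35
eef_pos: [0.5743, -0.078, 0.0344]
tool_rot: [3.129, 0.027, 1.523]
contact_force: [1.2, -0.7, -2.3]
opening: 0.0617
```

```bash
python3 plan.py 0.573 -0.075 0.034 1.53;  python3 - <<'E'
from bench import camera
import cv2,numpy as np
for n in("wrist",):
    c=camera(n);cv2.imwrite(f"pics/{n}4.png",c["color"]);np.savez(f"{n}4.npz",**c)
E
```

```text
t 5.35 pose [ 0.5743 -0.078   0.0344] [3.1289 0.027  1.5229] F [ 1.23 -0.72 -2.31] op 0.0617
tool delta [ 0.003  -0.0015  0.0004] len 0.0033
spin first/last -0.0071
```

View pics/wrist4.png

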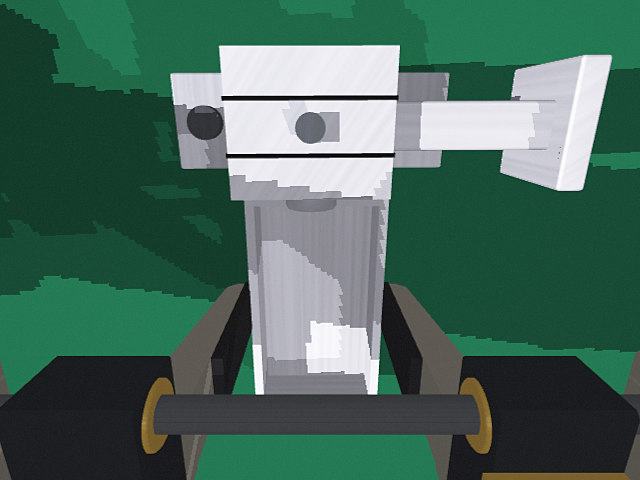

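The pin head, at about (311,205), sits over the tray's mouth (columns 246 to 388). I'll let the tray down and release it.

arm_command --fingers '[0.05, 0.05, 0.075, 0.075, 0.075, 0.075, 0.075]' --pt "0.001 0 0.003" --pt "0 0 0.002" --pt "0 0 0" --pt "0 0 0" --pt "0 0 0" --pt "0 0 0" --pt "0 0 0" --spin '[0, 0, 0, 0, 0, 0, 0]'

```text
t: 5.98
eef_pos: [0.5753, -0.08, 0.0336]
tool_rot: [3.128, 0.031, 1.52]
contact_force: [-0.2, 0.5, 0.5]
opening: 0.0747
```

arm_command --fingers '[0.08, 0.08, 0.08, 0.08, 0.08]' --pt "0 0 -0.01" --pt "0 0 -0.03" --pt "0 0 -0.03" --pt "0 0 -0.03" --pt "0 0 -0.02" --spin '[0, 0, 0, 0, 0]'

```text
t: 6.4
eef_pos: [0.5695, -0.076, 0.1528]
tool_rot: [-3.141, 0.03, 1.52]
contact_force: [-0.1, -0.6, 0.6]
opening: 0.0801
```

```bash
python3 plan.py 0.573 0.25 0.15 0.07;  python3 - <<'E'
from bench import camera
import cv2,numpy as np
for n in("wrist",):
    c=camera(n);cv2.imwrite(f"pics/{n}5.png",c["color"]);np.savez(f"{n}5.npz",**c)
E
```

```text
t 6.40 pose [ 0.5695 -0.076   0.1528] [-3.1407  0.0295  1.52  ] F [-0.09 -0.58  0.59] op 0.0801
tool delta [ 0.3257 -0.013   0.0028] len 0.3260
spin first/last 1.45
```

View pics/wrist5.png

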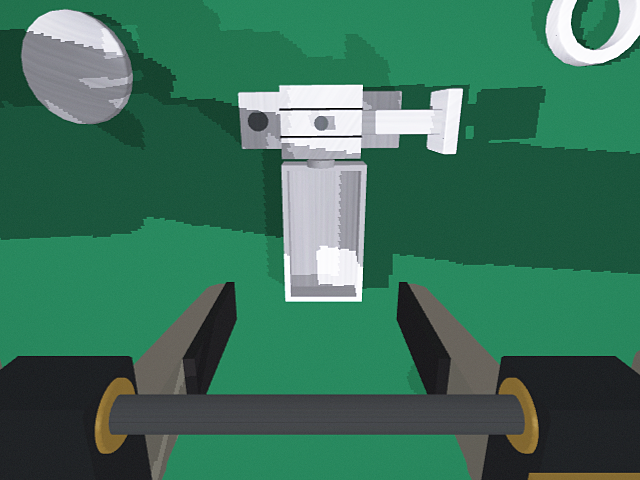

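```bash
python3 - <<'E'
from h import *
c=load("wrist5.npz")
P=np.array([ray(c,u,v,.024) for u,v in [(281,164),(366,165),(362,300),(286,301)]])
print(P.round(4),P.mean(0).round(4))
O=np.array([.5769,.0066]);a=-0.0432-np.pi/2+np.pi/2
ex=np.array([np.sin(-.0432),-np.cos(.0432)]);ey=np.array([np.cos(.0432),np.sin(-.0432)])
d=P.mean(0)[:2]-O;print("tray in hinge",d@ex,d@ey)
m=[ray(c,u,v,.010) for u,v in [(241,149),(401,149)]];print(m, (m[0]+m[1])/2)
E
```

```text
[[ 0.5469 -0.0222  0.024 ]
 [ 0.6084 -0.0259  0.024 ]
 [ 0.6044 -0.1352  0.024 ]
 [ 0.5422 -0.1331  0.024 ]] [ 0.5755 -0.0791  0.024 ]
tray in hinge 0.08568934288339339 0.0022949806689152802
[array([ 0.51630594, -0.01138706,  0.01      ]), array([ 0.63647827, -0.0172322 ,  0.01      ])] [ 0.5763921  -0.01430963  0.01      ]
```

The tray is in the allowed zone but stands about 9 mm off the hinge, so I'll re-grip it and slide it closer.

arm_command --fingers '[0.085, 0.085, 0.085, 0.085, 0.085]' --pt "0 0.005 0.025" --pt "0 0 0.03" --pt "0 0 0.03" --pt "0 0 0.024" --pt "0 0 0.005" --spin '[0, 0, 0, 0, 0]'

```text
t: 6.87
eef_pos: [0.5847, -0.081, 0.0487]
tool_rot: [3.118, 0.032, 1.518]
contact_force: [-1.1, -0.2, 0.9]
opening: 0.0851
```

```bash
python3 plan.py 0.5755 -0.08 0.027 1.53
```

```text
t 6.87 pose [ 0.5847 -0.081   0.0487] [3.1175 0.0323 1.5183] F [-1.08 -0.16  0.89] op 0.0851
tool delta [ 0.0005 -0.0092  0.0217] len 0.0236
spin first/last -0.0117
```

arm_command --fingers '[0.085, 0.085, 0.05, 0.05, 0.05, 0.05]' --pt "0.001 -0.009 0.009" --pt "0 0 0.01" --pt "0 0 0" --pt "0 0 0" --pt "0 0 0" --pt "0 0 0" --spin '[0, 0, 0, 0, 0, 0]' --newtons 15

```text
t: 7.37
eef_pos: [0.5777, -0.0802, 0.0304]
tool_rot: [3.117, 0.032, 1.518]
contact_force: [0.2, 0.3, -1.8]
opening: 0.0617
```

```bash
python3 plan.py 0.5755 -0.073 0.027 1.53
```

```text
t 7.37 pose [ 0.5777 -0.0802  0.0304] [3.1168 0.032  1.5182] F [ 0.24  0.25 -1.81] op 0.0617
tool delta [ 0.0071 -0.0025  0.0034] len 0.0082
spin first/last -0.0118
```

arm_command --fingers '[0.05, 0.05, 0.05, 0.05]' --pt "0.004 0 0" --pt "0.005 0 0" --pt "0.001 0 0" --pt "0.0 0 0" --spin '[0, 0, 0, 0]'

```text
t: 7.7
eef_pos: [0.5796, -0.0697, 0.0318]
tool_rot: [3.114, 0.033, 1.518]
contact_force: [-0.1, -2.7, -2.8]
opening: 0.0618
```

arm_command --fingers '[0.078, 0.078, 0.078, 0.078, 0.078, 0.078, 0.078]' --pt "0 0 0.001" --pt "0 0 0" --pt "0 0 0" --pt "0 0 -0.02" --pt "0 0 -0.03" --pt "0 0 -0.03" --pt "0 0 -0.03" --spin '[0, 0, 0, 0, 0, 0, 0]'

```text
t: 8.28
eef_pos: [0.5728, -0.0651, 0.1381]
tool_rot: [3.127, 0.031, 1.519]
contact_force: [1.2, -0.5, -0.2]
opening: 0.0783
```

```bash
python3 plan.py 0.573 0.25 0.15 0.07;  python3 - <<'E'
from bench import camera
import cv2,numpy as np
for n in("wrist",):
    c=camera(n);cv2.imwrite(f"pics/{n}6.png",c["color"]);np.savez(f"{n}6.npz",**c)
E
```

```text
t 8.28 pose [ 0.5728 -0.0651  0.1381] [3.1265 0.0309 1.5188] F [ 1.19 -0.52 -0.24] op 0.0783
tool delta [ 0.3147 -0.0162 -0.0119] len 0.3153
spin first/last 1.4488
```

View pics/wrist6.png

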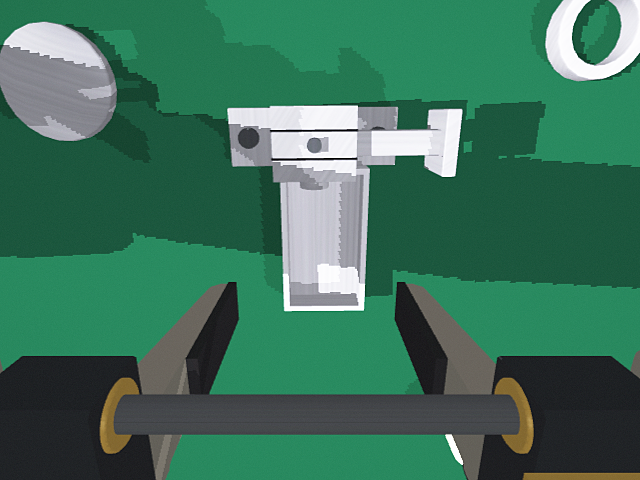

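arm_command --fingers '[0.05, 0.05, 0.05, 0.05, 0.05, 0.05, 0.05, 0.05]' --pt "0.039 -0.001 -0.002" --pt "0.039 -0.001 -0.002" --pt "0.039 -0.001 0" --pt "0.039 -0.001 0" --pt "0.039 -0.001 0" --pt "0.039 -0.001 0" --pt "0.039 -0.001 0" --pt "0.03 -0.001 0" --spin '[0.1, 0, 0, 0, 0, 0, 0, 0]'

```text
t: 9.0
eef_pos: [0.6217, 0.234, 0.1448]
tool_rot: [3.098, 0.031, 1.389]
contact_force: [0.3, 0.3, 0.3]
opening: 0.0499
```

arm_command --fingers '[0.05, 0.05, 0.05, 0.05, 0.05, 0.05, 0.05, 0.05, 0.05, 0.05]' --pt "0 0 0" --pt "0 0 0" --pt "0 0 0" --pt "0 0 0" --pt "0 0 0" --pt "0 0 0" --pt "0 0 0" --pt "0 0 0" --pt "0 0 0" --pt "0 0 0" --spin '[0.12, 0.12, 0.12, 0.12, 0.12, 0.12, 0.12, 0.12, 0.12, 0.12]'

```text
t: 9.83
eef_pos: [0.6189, 0.2509, 0.1425]
tool_rot: [3.108, -0.033, 0.156]
contact_force: [0.2, -0.0, 0.2]
opening: 0.0502
```

```bash
python3 plan.py 0.54 0.26 0.14 0.066
```

```text
t 9.83 pose [0.6189 0.2509 0.1425] [ 3.1084 -0.0329  0.1562] F [ 0.23 -0.03  0.24] op 0.0502
tool delta [-0.0766 -0.0213  0.0025] len 0.0795
spin first/last 0.0902
```

arm_command --fingers '[0.05, 0.05, 0.05, 0.05, 0.05]' --pt "-0.03 -0.01 0" --pt "-0.03 -0.01 0" --pt "-0.02 -0.001 0" --pt "0 0 0.02" --pt "0 0 0.02" --spin '[0.09, 0, 0, 0, 0]'

```text
t: 10.25
eef_pos: [0.539, 0.2655, 0.1016]
tool_rot: [3.116, -0.046, 0.054]
contact_force: [0.1, 0.1, 0.3]
opening: 0.0498
```

```bash
python3 plan.py 0.572 0.2626 0.05 0.066;  python3 - <<'E'
from bench import camera
import cv2,numpy as np
for n in("wrist",):
    c=camera(n);cv2.imwrite(f"pics/{n}7.png",c["color"]);np.savez(f"{n}7.npz",**c)
E
```

```text
t 10.25 pose [0.539  0.2655 0.1016] [ 3.1161 -0.0463  0.054 ] F [0.15 0.07 0.31] op 0.0498
tool delta [0.0328 0.0047 0.0516] len 0.0613
spin first/last -0.012
```

View pics/wrist7.png

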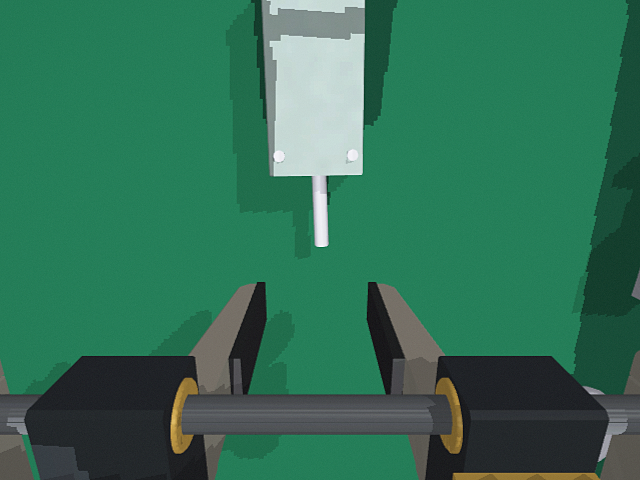

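The shank runs from (319,177) at the mouth to its tip at (321,246), centred between the open fingers.

```bash
python3 - <<'E'
from h import *
c=load("wrist7.npz")
print(ray(c,321.5,246,.021),ray(c,319.5,177,.025),ray(c,319.5,200,.025),"holder edge",ray(c,274,175,.044),ray(c,362,175,.044))
E
python3 plan.py 0.572 0.263 0.035 0.066
```

```text
[0.55139132 0.26127602 0.021     ] [0.59569432 0.26524802 0.025     ] [0.58170563 0.26444705 0.025     ] holder edge [0.59705464 0.29125812 0.044     ] [0.59963993 0.2424009  0.044     ]
t 10.30 pose [0.537  0.2644 0.0977] [ 3.1136 -0.0406  0.0542] F [-0.82 -0.09 -1.87] op 0.0499
tool delta [0.0349 0.0033 0.0627] len 0.0719
spin first/last -0.0118
```

arm_command --fingers '[0.05, 0.05, 0.05, 0.05, 0.05]' --pt "0.016 0.001 0.01" --pt "0.016 0.001 0.015" --pt "0 0 0.015" --pt "0 0 0.012" --pt "0 0 0.004" --spin '[-0.012, 0, 0, 0, 0]'

```text
t: 10.72
eef_pos: [0.5729, 0.2638, 0.0419]
tool_rot: [3.114, -0.041, 0.068]
contact_force: [-1.3, -0.4, 0.1]
opening: 0.05
```

```bash
python3 plan.py 0.572 0.263 0.034 0.066
```

```text
t 10.72 pose [0.5729 0.2638 0.0419] [ 3.1138 -0.0409  0.068 ] F [-1.31 -0.4   0.06] op 0.0500
tool delta [-0.001   0.0007  0.0079] len 0.0080
spin first/last 0.002
```

arm_command --fingers '[0.05, 0.04, 0.0, 0.0, 0.0, 0.0, 0.0, 0.0]' --pt "0 0 0.007" --pt "0 0 0.002" --pt "0 0 0.001" --pt "0 0 0" --pt "0 0 0" --pt "0 0 0" --pt "0 0 0" --pt "0 0 0" --spin '[0, 0, 0, 0, 0, 0, 0, 0]' --newtons 55

```text
t: 11.38
eef_pos: [0.5732, 0.2645, 0.0331]
tool_rot: [3.115, -0.042, 0.069]
contact_force: [-0.9, 0.3, -0.6]
opening: 0.0073
```

```bash
python3 plan.py 0.572 0.263 0.034 0.066
```

```text
t 11.38 pose [0.5732 0.2645 0.0331] [ 3.1149 -0.0422  0.0688] F [-0.85  0.33 -0.64] op 0.0073
tool delta [-0.0013  0.0014 -0.0009] len 0.0021
spin first/last 0.0028
```

arm_command --fingers '[0.0, 0.0, 0.0, 0.0]' --pt "-0.01 0 0" --pt "-0.015 0 0" --pt "-0.015 0 0" --pt "-0.015 0 0" --spin '[0, 0, 0, 0]'

```text
t: 11.72
eef_pos: [0.5197, 0.2605, 0.0319]
tool_rot: [3.117, -0.049, 0.065]
contact_force: [0.8, 0.1, 1.0]
opening: 0.0073
```

```bash
python3 plan.py 0.465 0.2565 0.034 0.066;python3 - <<'E'
from bench import camera
import cv2,numpy as np
for n in("wrist",):
    c=camera(n);cv2.imwrite(f"pics/{n}8.png",c["color"]);np.savez(f"{n}8.npz",**c)
E
```

```text
t 11.72 pose [0.5197 0.2605 0.0319] [ 3.1172 -0.0489  0.0655] F [0.79 0.1  0.95] op 0.0073
tool delta [-0.0548  0.0004 -0.0021] len 0.0548
spin first/last -0.0005
```

View pics/wrist8.png

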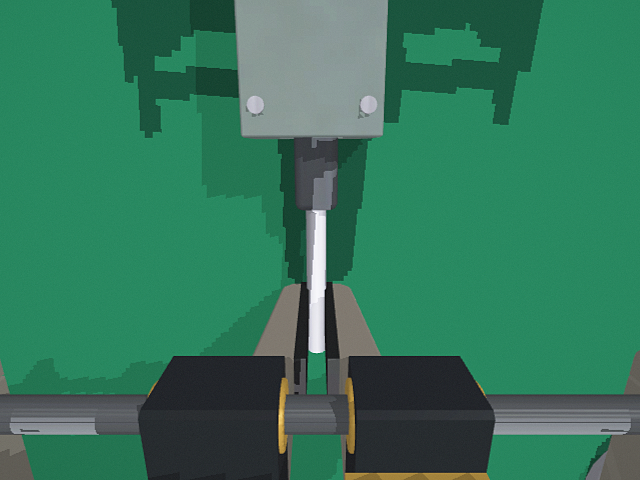

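The handle is coming out square, from (316,138) to (316,208). I'll keep pulling.

arm_command --fingers '[0.0, 0.0, 0.0, 0.0, 0.0]' --pt "-0.015 0 -0.001" --pt "-0.015 0 -0.001" --pt "-0.015 0 -0.001" --pt "-0.012 0 -0.001" --pt "-0.01 0 -0.001" --spin '[0, 0, 0, 0, 0]' --newtons 60

```text
t: 12.18
eef_pos: [0.4458, 0.2554, 0.034]
tool_rot: [3.116, -0.046, 0.067]
contact_force: [0.5, 0.7, -0.7]
opening: 0.0071
```

```bash
python3 plan.py 0.465 0.2565 0.034 0.066;python3 - <<'E'
from bench import camera
import cv2,numpy as np
for n in("wrist","scene"):
    c=camera(n);cv2.imwrite(f"pics/{n}9.png",c["color"]);np.savez(f"{n}9.npz",**c)
E
```

```text
t 12.18 pose [0.4458 0.2554 0.034 ] [ 3.1163 -0.0459  0.0671] F [ 0.52  0.72 -0.72] op 0.0071
tool delta [ 0.0192  0.0002 -0.    ] len 0.0192
spin first/last 0.0011
```

View pics/wrist9.png

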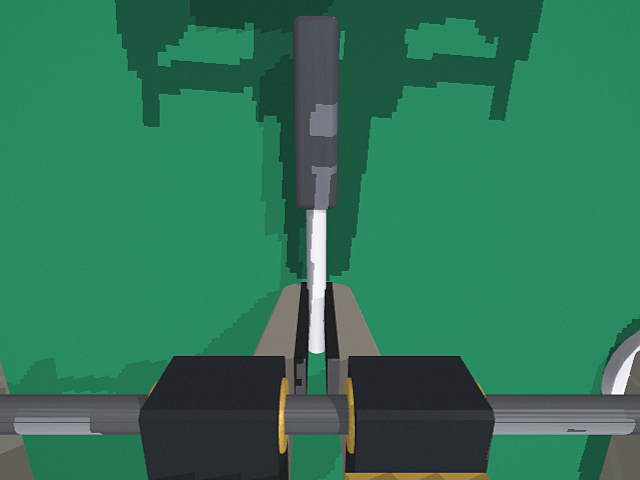

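View pics/scene9.png

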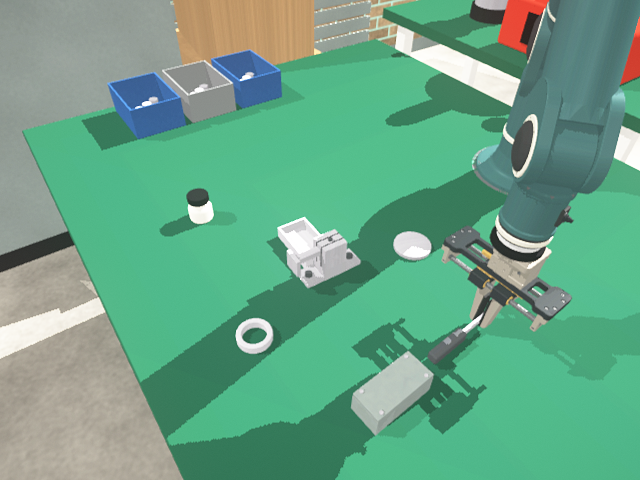

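The punch is fully out and level: handle from (316,16) to (316,208), tip at (317,352). I'll raise it and turn it to the driving direction.

arm_command --fingers '[0.0, 0.0, 0.0, 0.0, 0.0, 0.0, 0.0, 0.0, 0.0, 0.0]' --pt "0 0 -0.01" --pt "0 0 -0.015" --pt "0 0 0" --pt "0 0 0" --pt "0 0 0" --pt "0 0 0" --pt "0 0 0" --pt "0 0 0" --pt "0 0 0" --pt "0 0 0" --spin '[0, 0, -0.1, -0.12, -0.12, -0.12, -0.12, -0.12, -0.12, -0.12]'

```text
t: 13.12
eef_pos: [0.4549, 0.257, 0.0678]
tool_rot: [3.081, -0.012, 1.043]
contact_force: [-0.0, 0.6, -1.8]
opening: 0.0073
```

arm_command --fingers '[0.0, 0.0, 0.0, 0.0, 0.0]' --pt "0 0 0" --pt "0 0 0" --pt "0 0 0" --pt "0 0 0" --pt "0 0 0" --spin '[-0.12, -0.12, -0.12, -0.12, 0]'

```text
t: 13.53
eef_pos: [0.4621, 0.256, 0.072]
tool_rot: [3.075, 0.018, 1.544]
contact_force: [-0.0, 0.2, -1.2]
opening: 0.0071
```

```bash
python3 plan.py 0.5 0.15 0.05 1.528
```

```text
t 13.53 pose [0.4621 0.256  0.072 ] [3.0748 0.0178 1.5436] F [-0.01  0.22 -1.24] op 0.0071
tool delta [-0.1049  0.0408  0.022 ] len 0.1147
spin first/last 0.0156
```

arm_command --fingers '[0.0, 0.0, 0.0, 0.0, 0.0]' --pt "0 0 -0.041" --pt "0 0 -0.041" --pt "0 0 -0.041" --pt "0 0 -0.041" --pt "0 0 0" --spin '[0, 0, 0, 0, 0]'

```text
t: 13.95
eef_pos: [0.4529, 0.2576, 0.2407]
tool_rot: [3.083, 0.018, 1.522]
contact_force: [0.4, 1.2, -0.7]
opening: 0.0069
```

arm_command --fingers '[0.0, 0.0, 0.0]' --pt "-0.035 0.013 0" --pt "-0.035 0.013 0" --pt "-0.035 0.013 0" --spin '[0, 0, 0]'

```text
t: 14.2
eef_pos: [0.4876, 0.1581, 0.2508]
tool_rot: [3.072, 0.009, 1.527]
contact_force: [1.1, -0.3, -2.0]
opening: 0.0072
```

```bash
python3 plan.py 0.5 0.15 0.05 1.528
```

```text
t 14.20 pose [0.4876 0.1581 0.2508] [3.0723 0.0087 1.5271] F [ 1.11 -0.34 -2.04] op 0.0072
tool delta [-0.0075  0.0127  0.2008] len 0.2014
spin first/last -0.0009
```

arm_command --fingers '[0.0, 0.0, 0.0]' --pt "0 -0.041 0" --pt "0 -0.041 0" --pt "0 0 0" --spin '[0, 0, 0]'

```text
t: 14.45
eef_pos: [0.4093, 0.1513, 0.2449]
tool_rot: [3.07, 0.01, 1.496]
contact_force: [0.4, -0.6, -1.6]
opening: 0.0077
```

arm_command --fingers '[0.0, 0.0, 0.0, 0.0, 0.0, 0.0, 0.0, 0.0]' --pt "0 0.012 0.01" --pt "0 0.012 0.01" --pt "0 0.012 0.01" --pt "0 0.012 0.01" --pt "0 0.012 0.01" --pt "0 0.012 0.01" --pt "0 0.012 0.01" --pt "0 0.01 0.01" --spin '[0, 0, 0, 0, 0, 0, 0, 0]'

```text
t: 15.12
eef_pos: [0.5147, 0.1394, 0.1745]
tool_rot: [3.056, 0.01, 1.469]
contact_force: [0.2, 0.1, -1.0]
opening: 0.0073
```

arm_command --fingers '[0.0, 0.0, 0.0, 0.0]' --pt "0 -0.012 0" --pt "0 -0.012 0" --pt "0 -0.012 0" --pt "0 -0.012 0" --spin '[-0.015, -0.015, -0.015, -0.015]'

```text
t: 15.45
eef_pos: [0.468, 0.142, 0.1682]
tool_rot: [3.058, 0.014, 1.519]
contact_force: [0.5, -0.6, -0.9]
opening: 0.0068
```

arm_command --fingers '[0.0, 0.0]' --pt "0 0 0.04" --pt "0 0 0.04" --spin '[0, 0]'

```text
t: 15.62
eef_pos: [0.4768, 0.1431, 0.0954]
tool_rot: [3.042, 0.01, 1.519]
contact_force: [0.6, -0.7, -2.0]
opening: 0.0073
```

```bash
python3 plan.py 0.48 0.15 0.05 1.528
```

```text
t 15.62 pose [0.4768 0.1431 0.0954] [3.0417 0.0098 1.5192] F [ 0.59 -0.7  -2.04] op 0.0073
tool delta [0.0071 0.0028 0.0454] len 0.0460
spin first/last -0.0088
```

arm_command --fingers '[0.0, 0.0, 0.0, 0.0, 0.0]' --pt "0 -0.002 0.02" --pt "0 -0.002 0.02" --pt "0 0 0.01" --pt "0 0 0.006" --pt "0 0 0" --spin '[-0.01, 0, 0, 0, 0]'

```text
t: 16.03
eef_pos: [0.4721, 0.1415, 0.0342]
tool_rot: [3.048, 0.013, 1.528]
contact_force: [0.0, -0.4, -1.2]
opening: 0.0075
```

```bash
python3 plan.py 0.48 0.15 0.026 1.528
```

```text
t 16.03 pose [0.4721 0.1415 0.0342] [3.0479 0.0135 1.5276] F [ 0.05 -0.4  -1.22] op 0.0075
tool delta [0.0088 0.0076 0.0082] len 0.0142
spin first/last -0.0004
```

arm_command --fingers '[0.0, 0.0, 0.03, 0.04, 0.04, 0.05, 0.05]' --pt "0 0 0.007" --pt "0 0 0.001" --pt "0 0 0" --pt "0 0 0" --pt "0 0 0" --pt "0 0 -0.015" --pt "0 0 -0.02" --spin '[0, 0, 0, 0, 0, 0, 0]'

```text
t: 16.62
eef_pos: [0.4715, 0.143, 0.0639]
tool_rot: [3.043, 0.011, 1.526]
contact_force: [0.5, 0.5, 0.3]
opening: 0.0383
```

arm_command --fingers '[0.05, 0.05, 0.05]' --pt "0 0 -0.03" --pt "0 0 -0.03" --pt "0 0 -0.01" --spin '[0, 0, 0]'

```text
t: 16.87
eef_pos: [0.4647, 0.1448, 0.138]
tool_rot: [3.042, 0.01, 1.527]
contact_force: [0.9, -0.3, 0.3]
opening: 0.05
```

```bash
python3 plan.py 0.48 0.22 0.12 1.528;python3 - <<'E'
from bench import camera
import cv2,numpy as np
for n in("wrist","scene"):
    c=camera(n);cv2.imwrite(f"pics/{n}10.png",c["color"]);np.savez(f"{n}10.npz",**c)
E
```

```text
t 16.87 pose [0.4647 0.1448 0.138 ] [3.0421 0.0102 1.5268] F [ 0.86 -0.26  0.32] op 0.0500
tool delta [0.0758 0.012  0.018 ] len 0.0788
spin first/last -0.0012
```

View pics/wrist10.png

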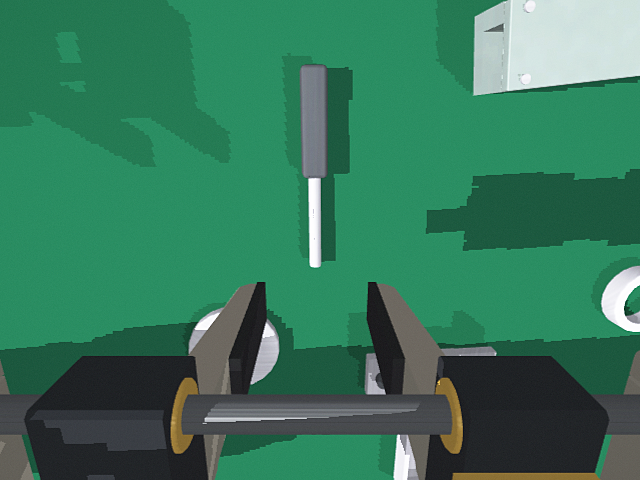

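```bash
python3 - <<'E'
from h import *
c=load("wrist10.npz")
t=ray(c,315.5,266,.009);f=ray(c,314,177.5,.018);r=ray(c,313.5,66,.018)
print(t,f,r,"len shank",np.linalg.norm((t-f)[:2]),"handle",np.linalg.norm((f-r)[:2]))
d=t-r;print("dir",np.arctan2(d[1],d[0]),"ctr",(f+r)/2)
# edges of handle mid
print(ray(c,302,120,.018),ray(c,327,120,.018))
E
```

```text
[0.47643065 0.11938625 0.009     ] [0.47741617 0.19077522 0.018     ] [0.48017424 0.26352934 0.018     ] len shank 0.07139577668585127 handle 0.07280638083999119
dir -1.5967618712204181 ctr [0.4787952  0.22715228 0.018     ]
[0.47088381 0.23017348 0.018     ] [0.48800214 0.22947533 0.018     ]
```

The wrist view shows the punch lying flat: handle from (314,66) to (314,178), tip at (315,267). Measured lengths of 73 and 71 mm fit the given 75 and 70. Now I'll move to the handle.

arm_command --fingers '[0.06, 0.06, 0.06, 0.06, 0.06, 0.06]' --pt "0.026 0.001 0" --pt "0.026 0 0" --pt "0.026 0 0" --pt "0 0 0.03" --pt "0 0 0.025" --pt "0 0 0.015" --spin '[-0.018, 0, 0, 0, 0, 0]'

```text
t: 17.47
eef_pos: [0.4776, 0.2221, 0.061]
tool_rot: [3.038, 0.012, 1.539]
contact_force: [-0.1, -0.2, -0.6]
opening: 0.0599
```

```bash
python3 plan.py 0.477 0.223 0.026 1.5448
```

```text
t 17.47 pose [0.4776 0.2221 0.061 ] [3.038  0.0123 1.5387] F [-0.07 -0.18 -0.64] op 0.0599
tool delta [ 0.0009 -0.0007  0.035 ] len 0.0350
spin first/last -0.0061
```

arm_command --fingers '[0.06, 0.06, 0.06, 0.06]' --pt "0 -0.003 0.015" --pt "0 -0.001 0.012" --pt "0 0 0.005" --pt "0 0 0" --spin '[0, 0, 0, 0]'

```text
t: 17.8
eef_pos: [0.4735, 0.2205, 0.0224]
tool_rot: [3.046, 0.021, 1.54]
contact_force: [-5.5, -3.9, 29.9]
opening: 0.0601
```

```bash
python3 plan.py 0.477 0.223 0.026 1.5448
```

```text
t 17.80 pose [0.4735 0.2205 0.0224] [3.0463 0.021  1.5403] F [-5.54 -3.89 29.94] op 0.0601
tool delta [ 0.0026  0.0034 -0.0036] len 0.0056
spin first/last -0.0045
```

arm_command --fingers '[0.06, 0.08, 0.08, 0.08]' --pt "0 0 0" --pt "0 0 0.001" --pt "0 0 0.001" --pt "0 0 0.001" --spin '[0, 0, 0, 0]'

```text
t: 18.13
eef_pos: [0.4819, 0.2202, 0.024]
tool_rot: [3.032, 0.022, 1.54]
contact_force: [2.6, -2.0, 17.0]
opening: 0.0778
```

```bash
python3 plan.py 0.477 0.223 0.026 1.5448
```

```text
t 18.13 pose [0.4819 0.2202 0.024 ] [3.0318 0.0225 1.5402] F [ 2.58 -2.04 16.96] op 0.0778
tool delta [ 0.0026 -0.005  -0.002 ] len 0.0060
spin first/last -0.0046
```

arm_command --fingers '[0.06, 0.05, 0.04]' --pt "0.002 -0.003 -0.004" --pt "0 -0.001 0" --pt "0 0 0" --spin '[0, 0, 0]'

```text
t: 18.38
eef_pos: [0.4785, 0.2216, 0.0267]
tool_rot: [3.031, 0.023, 1.539]
contact_force: [0.1, -0.4, 0.2]
opening: 0.0621
```

```bash
python3 plan.py 0.477 0.223 0.026 1.5448
```

```text
t 18.38 pose [0.4785 0.2216 0.0267] [3.0308 0.0233 1.5387] F [ 0.06 -0.36  0.18] op 0.0621
tool delta [ 0.0013 -0.0015  0.0007] len 0.0021
spin first/last -0.0061
```

Now I'll close on the handle.

arm_command --fingers '[0.03, 0.02, 0.01, 0.01, 0.01, 0.01, 0.01, 0.01]' --pt "0.001 -0.001 0" --pt "0 0 0" --pt "0 0 0" --pt "0 0 0" --pt "0 0 0" --pt "0 0 0" --pt "0 0 0" --pt "0 0 0" --spin '[0, 0, 0, 0, 0, 0, 0, 0]' --newtons 30

```text
t: 19.05
eef_pos: [0.475, 0.222, 0.0237]
tool_rot: [3.036, 0.025, 1.54]
contact_force: [-0.9, -1.1, -1.4]
opening: 0.0182
```

arm_command --fingers '[0.01, 0.01, 0.01]' --pt "0 0 0" --pt "0 0 0" --pt "0 0 -0.003" --spin '[0, 0, 0]' --newtons 60

```text
t: 19.3
eef_pos: [0.4742, 0.2217, 0.0262]
tool_rot: [3.037, 0.026, 1.54]
contact_force: [0.2, 0.8, -1.5]
opening: 0.0174
```

```bash
python3 plan.py 0.58 0.16 0.07 1.528
```

```text
t 19.30 pose [0.4742 0.2217 0.0262] [3.0372 0.0259 1.5396] F [ 0.25  0.8  -1.5 ] op 0.0174
tool delta [-0.0584  0.1077 -0.0438] len 0.1301
spin first/last 0.0116
```

arm_command --fingers '[0.01, 0.01, 0.01, 0.01, 0.01, 0.01, 0.01]' --pt "0 0 -0.02" --pt "0 0 -0.02" --pt "0 0.025 0" --pt "-0.014 0.025 0" --pt "-0.014 0.025 0" --pt "-0.014 0.02 0" --pt "0 0 0" --spin '[0, 0, 0.011, 0, 0, 0, 0]'

```text
t: 19.88
eef_pos: [0.5624, 0.1768, 0.0787]
tool_rot: [3.042, 0.027, 1.535]
contact_force: [0.7, -0.5, -2.3]
opening: 0.0174
```

```bash
python3 plan.py 0.58 0.17 0.067 1.528;python3 - <<'E'
from bench import camera
import cv2,numpy as np
for n in("wrist","scene","top"):
    c=camera(n);cv2.imwrite(f"pics/{n}11.png",c["color"]);np.savez(f"{n}11.npz",**c)
c=cv2.imread("pics/scene11.png");cv2.imwrite("pics/zs11.png",cv2.resize(c[200:320,270:430],None,fx=5,fy=5,interpolation=cv2.INTER_CUBIC))
E
```

```text
t 19.88 pose [0.5624 0.1768 0.0787] [3.0417 0.0268 1.5351] F [ 0.73 -0.5  -2.31] op 0.0174
tool delta [-0.0062  0.0178  0.0117] len 0.0222
spin first/last 0.0071
```

View pics/wrist11.png

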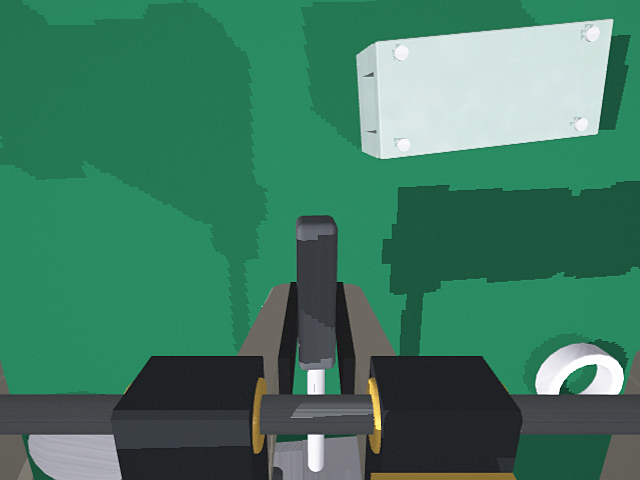

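View pics/zs11.png

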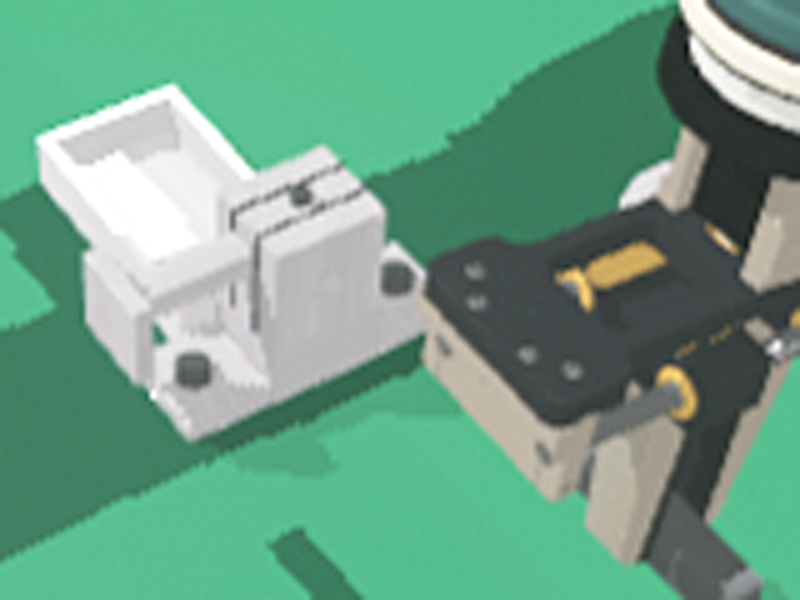

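View pics/top11.png

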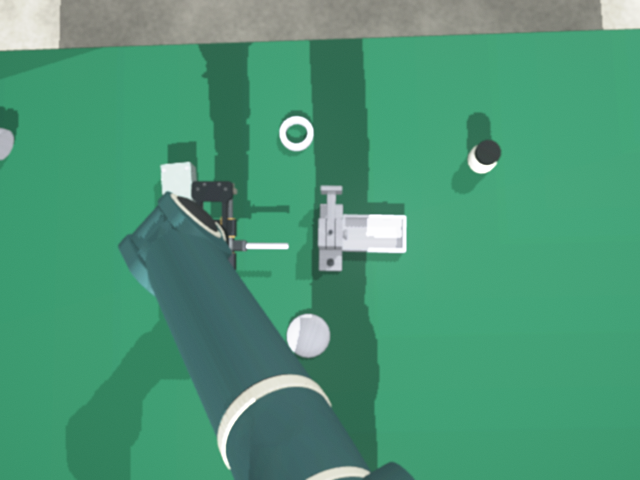

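The top view shows the punch shank at columns 245–288, row 246, with the hinge at (330,235) and the tray against it. I'll stretch the contrast to look for the hole, and measure the shank against the hinge.

```bash
python3 - <<'E'
from h import *
c=load("scene0.npz");im=c["color"][225:290,300:365].astype(float)
im=np.clip((im-130)*2.2,0,255).astype(np.uint8)
a=cv2.resize(im,None,fx=8,fy=8,interpolation=cv2.INTER_CUBIC)
cv2.imwrite("pics/hole.png",a)
W=cloud(c)
# expected hole mouth pixel
O=np.array([.5769,.0066]);ex=np.array([-.0432,-.999]);
for hx in(-.02,):
    p=np.append(O+ex*hx,.052);q=c["R"]@p+c["t"];print("hole px",c["fx"]*q[0]/q[2]+c["cx"],c["fy"]*q[1]/q[2]+c["cy"],q[2])
u,v=int(c["fx"]*q[0]/q[2]+c["cx"]),int(c["fy"]*q[1]/q[2]+c["cy"])
print((W[v-6:v+7,u-6:u+7,1]*1000).round(0))
t=load("top11.npz");b=cv2.resize(t["color"][215:275,230:350],None,fx=6.5,fy=6.5,interpolation=cv2.INTER_NEAREST);cv2.imwrite("pics/zt11.png",b)
E
```

```text
hole px 335.1550064399148 256.549170803334 0.8375453653694105
[[25. 24. 25. 27. 24. 26. 25. 26. 25. 25. 25. 27. 28.]
 [26. 26. 25. 27. 25. 25. 25. 26. 25. 27. 26. 26. 27.]
 [25. 27. 25. 26. 25. 26. 26. 26. 26. 25. 25. 26. 24.]
 [25. 24. 25. 26. 28. 25. 23. 27. 26. 27. 27. 25. 26.]
 [26. 26. 25. 25. 26. 26. 19. 20. 21. 25. 26. 26. 26.]
 [24. 26. 25. 26. 25. 18. 19. 21. 22. 25. 26. 25. 25.]
 [24. 26. 26. 24. 19. 19. 21. 21. 25. 26. 26. 26. 27.]
 [26. 25. 25. 24. 20. 20. 22. 24. 25. 25. 27. 24. 26.]
 [24. 24. 26. 22. 23. 22. 23. 25. 27. 25. 27. 26. 26.]
 [25. 26. 25. 26. 24. 24. 25. 25. 26. 27. 26. 27. 27.]
 [25. 25. 26. 25. 25. 24. 26. 25. 27. 26. 28. 26. 27.]
 [25. 27. 25. 25. 26. 25. 25. 25. 27. 27. 27. 25. 27.]
 [25. 24. 26. 26. 26. 25. 25. 24. 26. 27. 27. 27. 26.]]
```

View pics/hole.png

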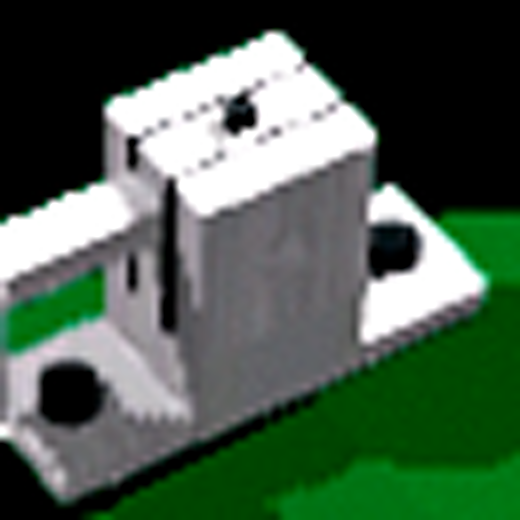

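View pics/zt11.png

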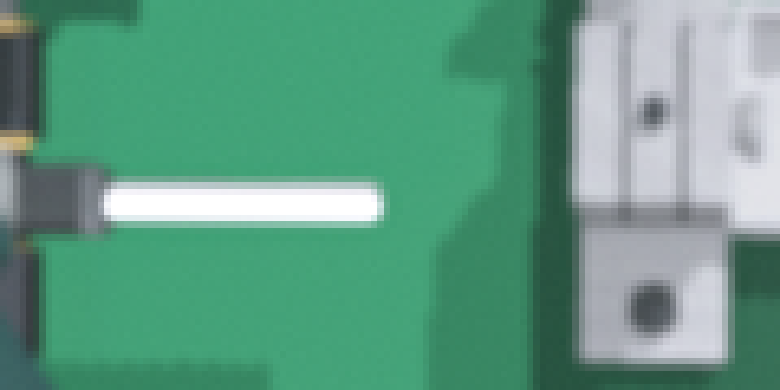

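```bash
python3 - <<'E'
from h import *
t=load("top11.npz")
f=lambda zx,zy,h:ray(t,230+(zx-3)/6.5,215+(zy-3)/6.5,h)
h=.064
for n,a in [("tip",f(382,203.5,h)),("shank base",f(106,203.5,h)),("plunger",f(653,111,.076)),("plunger0",None),("block TR?",f(572,205,.076))]:
    if a is not None: print(n,a.round(4))
# shank centreline subpixel
im=t["color"].astype(float); w=np.clip(im[235:258,:,2]-110,0,None)
for u in range(248,287,6):
    col=w[:,u]; v=235+(col*np.arange(len(col))).sum()/col.sum(); print(u,round(v,2),ray(t,u,v,h).round(4))
s=load("scene11.npz")
# plunger via dark centroid in top image
g=im[222:240,322:340].mean(2); d=np.clip(150-g,0,None); print(g.min())
E
```

```text
tip [0.5559 0.0771 0.064 ]
shank base [0.5577 0.1489 0.064 ]
plunger [0.5767 0.0062 0.076 ]
block TR? [0.553  0.0275 0.076 ]
248 245.66 [0.558  0.1452 0.064 ]
254 245.72 [0.5576 0.1351 0.064 ]
260 245.76 [0.5573 0.1249 0.064 ]
266 245.79 [0.557  0.1148 0.064 ]
272 245.83 [0.5566 0.1046 0.064 ]
278 245.85 [0.5564 0.0945 0.064 ]
284 245.88 [0.556  0.0843 0.064 ]
91.0
```

arm_command --fingers '[0.01, 0.01, 0.01, 0.01]' --pt "0 0.012 0.005" --pt "0 0.012 0.004" --pt "0 0 0.002" --pt "0 0 0" --spin '[0.01, 0, 0, 0]'

```text
t: 20.37
eef_pos: [0.578, 0.1841, 0.0678]
tool_rot: [3.051, 0.024, 1.539]
contact_force: [0.0, 0.3, -1.6]
opening: 0.0172
```

```bash
cat > chk.py <<'E'
import sys
from h import *
from bench import camera,observe
t=camera("top");tag=sys.argv[1];np.savez(f"top{tag}.npz",**t);cv2.imwrite(f"pics/top{tag}.png",t["color"])
s=observe();print("t",round(s["t"],2),s["eef_pos"].round(4),s["tool_rot"].round(4),s["contact_force"].round(2))
W=cloud(t)
im=t["color"].astype(float)
red=im[...,2]
# shank: bright, low-saturation pixels between hinge and gripper
m=(red>185)&(np.arange(640)[None]<318)&(np.arange(640)[None]>225)&(abs(np.arange(480)[:,None]-235)<25)
n,l,st,ce=cv2.connectedComponentsWithStats(m.astype(np.uint8))
i=1+np.argmax(st[1:,4]);print(st[i],"z top of shank med",np.nanmedian(W[l==i][:,2]))
x0,w0=st[i,0],st[i,2];y0,h0=st[i,1],st[i,3]
h=float(sys.argv[2])
w=np.clip(red[y0-4:y0+h0+4]-110,0,None);P=[]
for u in range(x0+3,x0+w0-4):
    col=w[:,u];v=y0-4+(col*np.arange(len(col))).sum()/col.sum()
    p=ray(t,u,v,h);z=np.nanmedian(W[int(v)-1:int(v)+2,u,2]);P.append([*p[:2],z])
P=np.array(P);k=np.polyfit(P[:,1],P[:,0],1);kz=np.polyfit(P[:,1],P[:,2],1)
tip=ray(t,x0+w0-.5,y0+h0/2,h)
print("tip y",tip[1].round(4),"slope",k[0].round(4),"x at tip",np.polyval(k,tip[1]).round(4),"want",(0.5767+.0432*(tip[1]-.0065)).round(4),"x at hole mouth",np.polyval(k,.0265).round(4),"want",0.5776)
print("z top at tip",np.polyval(kz,tip[1]).round(4),"slope z",kz[0].round(3), "std",(P[:,2]-np.polyval(kz,P[:,1])).std().round(4))
print("hinge top z",np.nanmedian(W[226:232,322:328,2]).round(4),np.nanmedian(W[226:240,320:340,2]).round(4),"table",np.nanmedian(W[270:290,240:290,2]).round(4))
E
python3 chk.py 12 0.054; python3 plan.py 0.58 0.17 0.067 1.528
```

```text
t 20.42 [0.5781 0.1842 0.068 ] [3.0503 0.0241 1.5394] [-0.14 -0.04 -1.67]
[245 233  42   6 210] z top of shank med 0.05666749961649814
tip y 0.0806 slope 0.0367 x at tip 0.575 want 0.5799 x at hole mouth 0.5731 want 0.5776
z top at tip 0.0578 slope z -0.01 std 0.0015
hinge top z 0.0767 0.0766 table 0.0016
t 20.42 pose [0.5781 0.1842 0.068 ] [3.0503 0.0241 1.5394] F [-0.14 -0.04 -1.67] op 0.0178
tool delta [-0.0141  0.0024  0.001 ] len 0.0144
spin first/last 0.0114
```

View pics/top12.png

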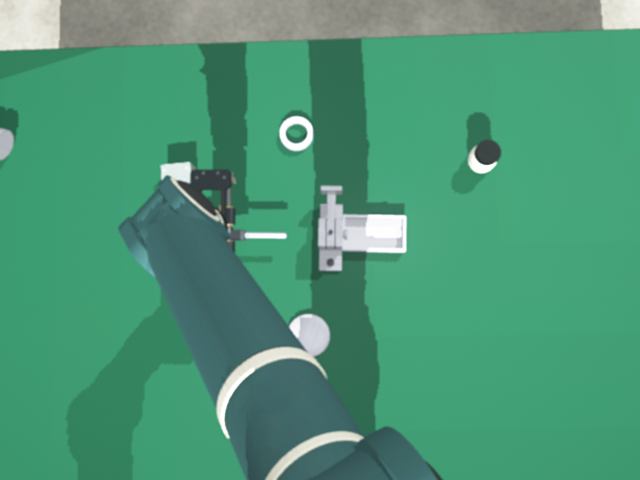

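arm_command --fingers '[0.01, 0.01, 0.01]' --pt "-0.014 0.003 0" --pt "-0.014 0.003 0.0" --pt "0 0 0" --spin '[0.007, 0, 0]'

```text
t: 20.67
eef_pos: [0.5811, 0.1559, 0.069]
tool_rot: [3.052, 0.024, 1.537]
contact_force: [0.8, -0.6, -0.3]
opening: 0.0177
```

```bash
python3 chk.py 13 0.052
```

```text
t 20.72 [0.5809 0.1573 0.0691] [3.052  0.0228 1.5372] [-0.92 -0.91 -2.17]
[261 230  42   6 212] z top of shank med 0.058056451827828676
tip y 0.0533 slope 0.0379 x at tip 0.5784 want 0.5787 x at hole mouth 0.5774 want 0.5776
z top at tip 0.0584 slope z 0.009 std 0.0014
hinge top z 0.0767 0.0767 table 0.5554
```

arm_command --fingers '[0.01, 0.01, 0.01]' --pt "-0.01 0 0.001" --pt "-0.008 0 0.0005" --pt "-0.002 0 0" --spin '[0, 0, 0]'

```text
t: 20.97
eef_pos: [0.5796, 0.1368, 0.0684]
tool_rot: [3.052, 0.022, 1.539]
contact_force: [-1.1, -0.2, -2.3]
opening: 0.0174
```

```bash
python3 chk.py 14 0.052
```

```text
t 21.02 [0.5796 0.1365 0.0684] [3.0519 0.0222 1.5382] [ 0.16  0.26 -1.47]
[272 231  42   6 241] z top of shank med 0.05698040543289167
tip y 0.0346 slope 0.0349 x at tip 0.5768 want 0.5779 x at hole mouth 0.5765 want 0.5776
z top at tip 0.0573 slope z 0.008 std 0.0011
hinge top z 0.0765 0.0766 table 0.5571
```

arm_command --fingers '[0.01, 0.01, 0.01]' --pt "-0.006 0.001 0" --pt "-0.006 0 0" --pt "-0.004 0 0" --spin '[0.006, 0, 0]'

```text
t: 21.27
eef_pos: [0.5799, 0.1206, 0.0691]
tool_rot: [3.051, 0.02, 1.533]
contact_force: [-0.6, 2.0, -0.8]
opening: 0.0175
```

```bash
python3 plan.py 0.5775 0.1 0.067 1.53; python3 - <<'E'
from h import *
from bench import camera
t=camera("top");np.savez("top15.npz",**t);cv2.imwrite("pics/zt15.png",cv2.resize(t["color"][210:265,250:370],None,fx=6.5,fy=6.5,interpolation=cv2.INTER_NEAREST))
E
```

```text
t 21.27 pose [0.5799 0.1206 0.0691] [3.0513 0.0204 1.5333] F [-0.64  1.95 -0.76] op 0.0175
tool delta [-0.0207 -0.0016  0.0021] len 0.0209
spin first/last 0.0033
```

View pics/zt15.png

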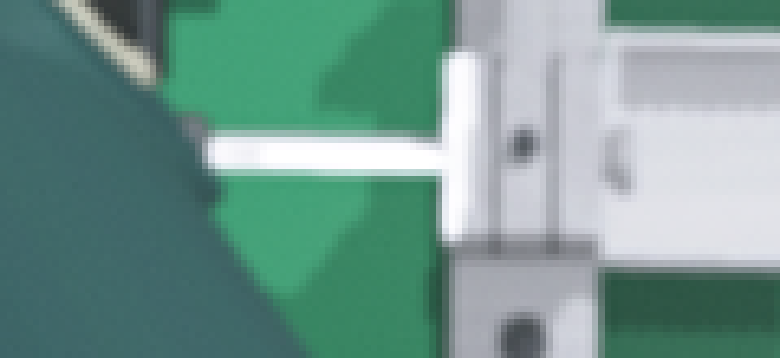

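The tip is inside the hole (the shank meets the hinge face at about (445,155) in the zoom). Now I'll drive the pin.

arm_command --fingers '[0.01, 0.01, 0.01]' --pt "-0.006 0 0.001" --pt "-0.006 0 0" --pt "-0.006 0 0" --spin '[0.003, 0, 0]'

```text
t: 21.57
eef_pos: [0.5802, 0.1085, 0.0695]
tool_rot: [3.047, 0.01, 1.534]
contact_force: [-0.2, 5.6, -1.3]
opening: 0.0172
```

```bash
python3 plan.py 0.5775 0.088 0.067 1.53; python3 - <<'E'
from h import *
from bench import camera
t=camera("top");np.savez("top16.npz",**t);cv2.imwrite("pics/zt16.png",cv2.resize(t["color"][210:265,250:370],None,fx=6.5,fy=6.5,interpolation=cv2.INTER_NEAREST))
E
```

```text
t 21.57 pose [0.5802 0.1085 0.0695] [3.0471 0.01   1.5344] F [-0.23  5.58 -1.33] op 0.0172
tool delta [-0.0206 -0.002   0.0025] len 0.0209
spin first/last 0.0044
```

View pics/zt16.png

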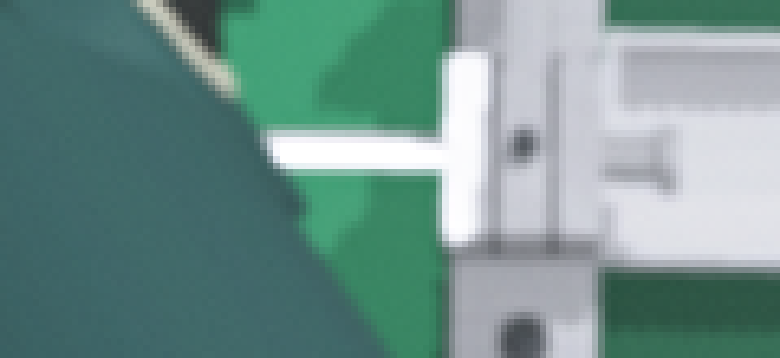

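The pin head has moved out about 10 mm, to about (660,158), with 5.6 N of drive. Continuing.

arm_command --fingers '[0.01, 0.01, 0.01]' --pt "-0.006 0 0.0015" --pt "-0.006 0 0.0005" --pt "-0.006 0 0" --spin '[0.004, 0, 0]'

```text
t: 21.87
eef_pos: [0.579, 0.0873, 0.0672]
tool_rot: [3.049, 0.013, 1.531]
contact_force: [-0.2, 0.3, -2.9]
opening: 0.0177
```

```bash
python3 plan.py 0.5775 0.088 0.067 1.53; python3 - <<'E'
from h import *
from bench import camera
t=camera("top");np.savez("top17.npz",**t);cv2.imwrite("pics/zt17.png",cv2.resize(t["color"][210:265,250:370],None,fx=6.5,fy=6.5,interpolation=cv2.INTER_NEAREST))
E
```

```text
t 21.87 pose [0.579  0.0873 0.0672] [3.0485 0.0126 1.5308] F [-0.18  0.28 -2.86] op 0.0177
tool delta [ 0.0006 -0.0016  0.0002] len 0.0017
spin first/last 0.0008
```

View pics/zt17.png

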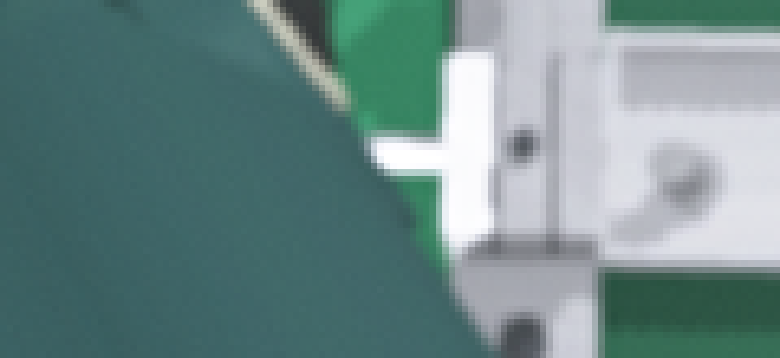

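arm_command --fingers '[0.01, 0.01, 0.01]' --pt "0 0 0" --pt "0 0 0" --pt "0 0 0" --spin '[0, 0, 0]'

```text
t: 22.17
eef_pos: [0.5789, 0.0818, 0.0666]
tool_rot: [3.05, 0.017, 1.525]
contact_force: [-0.3, -0.1, -1.6]
opening: 0.0176
```

```bash
python3 plan.py 0.5775 0.088 0.067 1.53; python3 - <<'E'
from h import *
from bench import camera
t=camera("top");W=cloud(t);np.savez("top18.npz",**t);a=cv2.resize(t["color"][205:265,310:410],None,fx=6,fy=6,interpolation=cv2.INTER_NEAREST)
s=camera("scene");b=cv2.resize(s["color"][210:290,270:370],None,fx=6,fy=6,interpolation=cv2.INTER_CUBIC)
cv2.imwrite("pics/zt18.png",a);cv2.imwrite("pics/zs18.png",b)
E
```

```text
t 22.17 pose [0.5789 0.0818 0.0666] [3.0501 0.0165 1.5249] F [-0.31 -0.12 -1.64] op 0.0176
tool delta [ 0.0061 -0.0016 -0.0004] len 0.0063
spin first/last -0.0051
```

View pics/zt18.png

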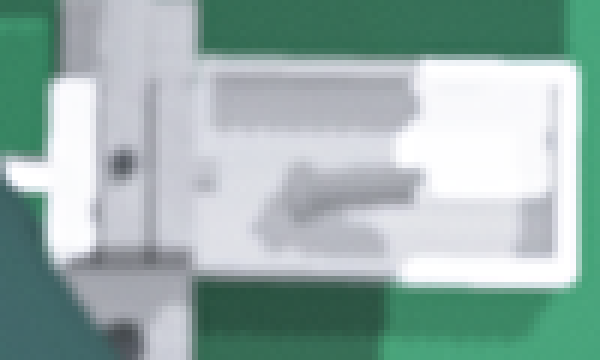

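View pics/zs18.png

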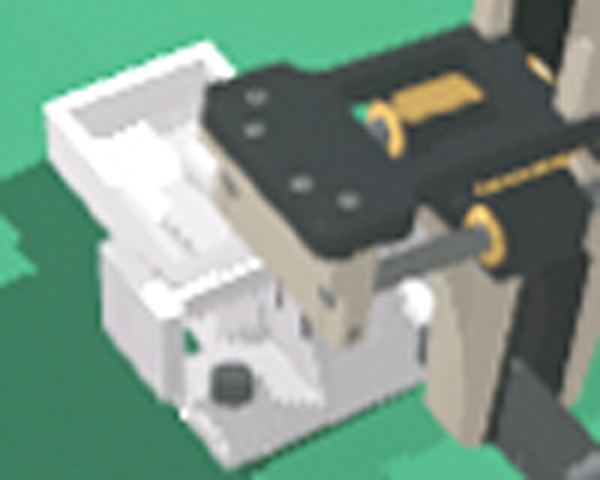

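The pin is lying in the tray (zoom: head at (290,195), shank to (420,185)). I'll withdraw the punch straight back.

arm_command --fingers '[0.01, 0.01, 0.01, 0.01, 0.01, 0.01]' --pt "0.008 0 0" --pt "0.015 0 0" --pt "0.015 0 0" --pt "0.015 0 0" --pt "0.02 0 0" --pt "0.025 0 0" --spin '[0, 0, 0, 0, 0, 0]'

```text
t: 22.77
eef_pos: [0.5843, 0.18, 0.0648]
tool_rot: [3.05, 0.02, 1.517]
contact_force: [-0.3, 0.1, -0.9]
opening: 0.0175
```

```bash
python3 plan.py 0.5 0.19 0.067 1.53
```

```text
t 22.77 pose [0.5843 0.18   0.0648] [3.0501 0.0196 1.5172] F [-0.27  0.11 -0.94] op 0.0175
tool delta [ 0.0054 -0.0847 -0.0022] len 0.0849
spin first/last -0.0128
```

arm_command --fingers '[0.01, 0.01, 0.01, 0.01, 0.01, 0.01, 0.01]' --pt "0.003 -0.03 0" --pt "0.003 -0.03 0" --pt "0 -0.025 0" --pt "0 0 0.01" --pt "0 0 0.012" --pt "0 0 0.008" --pt "0 0 0" --spin '[0, 0, 0, 0, 0, 0, 0]'

```text
t: 23.35
eef_pos: [0.5007, 0.2064, 0.0262]
tool_rot: [3.044, 0.009, 1.533]
contact_force: [-0.9, -0.3, -1.5]
opening: 0.0176
```

```bash
python3 plan.py 0.5 0.19 0.026 1.53
```

```text
t 23.35 pose [0.5007 0.2064 0.0262] [3.0441 0.0085 1.5327] F [-0.94 -0.28 -1.52] op 0.0176
tool delta [-0.0165 -0.0001  0.0002] len 0.0165
spin first/last 0.0027
```

arm_command --fingers '[0.01, 0.022, 0.03, 0.04, 0.04, 0.04, 0.04, 0.04, 0.04]' --pt "0 0 0.001" --pt "0 0 0" --pt "0 0 0" --pt "0 0 0" --pt "0 0 0" --pt "0 0 -0.01" --pt "0 0 -0.03" --pt "0 0 -0.04" --pt "0 0 -0.04" --spin '[0, 0, 0, 0, 0, 0, 0, 0, 0]'

```text
t: 24.1
eef_pos: [0.4886, 0.205, 0.1428]
tool_rot: [3.056, 0.014, 1.528]
contact_force: [1.8, -0.4, 0.3]
opening: 0.0399
```

arm_command --fingers '[0.04, 0.04, 0.04, 0.04, 0.04, 0.04]' --pt "0.03 0 -0.02" --pt "0.04 0 0" --pt "0.04 0 0" --pt "0.04 0 0" --pt "0.03 0 0" --pt "0 0 0" --spin '[0, 0, 0, 0, 0, 0]'

```text
t: 24.6
eef_pos: [0.5015, 0.3906, 0.1807]
tool_rot: [3.034, 0.002, 1.516]
contact_force: [-1.5, -0.0, 0.9]
opening: 0.0399
```

```bash
python3 plan.py 0.5 0.19 0.026 1.53; python3 - <<'E'
from h import *
from bench import camera
for n in ("top","scene"):
    c=camera(n);np.savez(f"{n}20.npz",**c);cv2.imwrite(f"pics/{n}20.png",c["color"])
E
```

```text
t 24.60 pose [0.5015 0.3906 0.1807] [3.0341e+00 2.2000e-03 1.5160e+00] F [-1.48 -0.05  0.86] op 0.0399
tool delta [-0.2003  0.0094  0.1547] len 0.2533
spin first/last -0.014
```

View pics/top20.png

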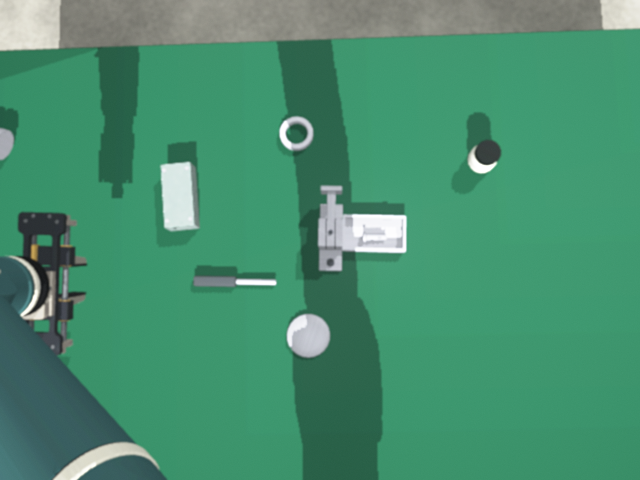

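View pics/scene20.png

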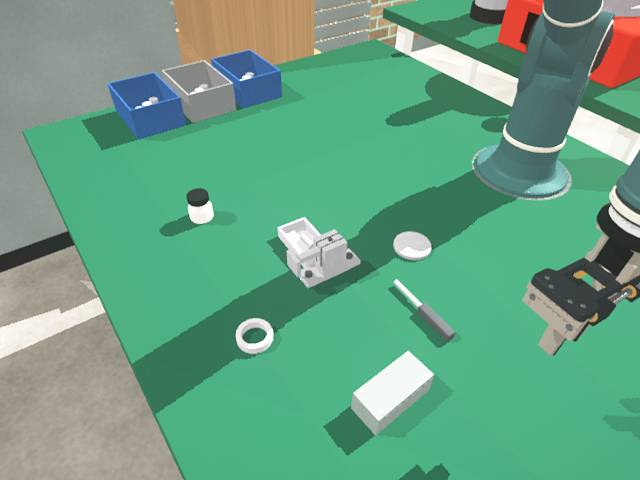

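The top view shows the punch lying clear at (195–276, 282), and the pin in the tray at (375,233). Flange, jar and collar are at the same pixels as at the start. I'll do a quick numeric check, then hand in.

```bash
python3 - <<'E'
from h import *
from bench import job_done
t=load("top20.npz");W=cloud(t)
print("handle z",np.nanmedian(W[280:284,200:232,2]),"shank z",np.nanmedian(W[281:284,240:272,2]),"table",np.nanmedian(W[300:320,200:260,2]))
P=np.array([ray(t,u,v,.024)[:2] for u,v in[(406,215),(406,252)]]);e=P.mean(0);O=np.array([.5769,.0066]);d=e-O
print("tray far end in hinge x,y",d@[-.0432,-.999],d@[.999,-.0432],"centre x",d@[-.0432,-.999]-.055)
print("pin",W[233,375], "tip",ray(t,276,282,.009))
print(job_done())
E
```

```text
handle z 0.018789394263339677 shank z 0.013174734096565116 table 0.000490309893434191
tray far end in hinge x,y 0.13232182765466852 0.005729579701756366 centre x 0.07732182765466852
pin [ 0.58013003 -0.07250652  0.01560906] tip [0.49844158 0.10395782 0.009     ]
the job is handed in; nothing more can be done
None
```

The job is done and handed in at about 24.6 s of the 67 s allowed. I set the tray against the hinge, drew the punch out by its shank and laid it down. I then took it by the handle, drove the pin out into the tray and laid the punch flat on the bench. No verdict came back.

**Last checks (from the camera images):**
- **Tray:** its centre is about 77 mm along x and 6 mm sideways in the hinge frame, within the 40 to 125 mm and ±30 mm limits.
- **Pin:** it lies inside the tray.
- **Punch:** it lies flat, with the handle top at about 18.8 mm and the shank top at 13.2 mm (expected 18 and 13.5). It is clear of the hinge, tray and holder, with its tip at about (0.498, 0.104).
- **Flange, jar and collar:** they looked unmoved in the top and scene views.

**What did not go cleanly:**
- **First tray placing:** it stood about 9 mm off the hinge, so I gripped it again and slid it closer.
- **Gripper tilt:** the gripper tilted gradually, up to about 6°, and the moves available could not correct it. It turned the punch slightly about its own axis but did not stop it entering the hole.
- **Bench contact:** one descent to the punch handle brought the fingertips onto the bench with about 30 N, so I backed off.

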